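# Weigh two tea caddies and shelve the fuller one

## Task

Find out which of the two look-alike tea caddies is the heavier: stand one on each pan of the balance, let go of both and let the beam tip and come to rest. Leave the lighter caddy standing on its pan; stand the heavier one on the counter between the two low bamboo rails of the storage lane and slide it in until it pushes against the sprung stop and the stop clearly gives, hold it there a moment, but never push so hard that the stop bottoms out, then let go so that it stays upright, resting against the stop. Set things on the balance gently, tip nothing over, and leave the other kitchen things where they are.

Things in the scene. Friction and masses are not known exactly. Their poses are not given: they have to be found in the camera images.
- caddy_1: One of two look-alike tea caddies: closed round aluminium tin, 50 mm diameter, 80 mm tall plus a 3 mm knob on top, straight smooth sides, 0.22 to 0.46 kg; they differ by at least 80 g and only weighing tells which is heavier. Origin: centre of its underside, z up; stands on the counter at the start.
- caddy_2: One of two look-alike tea caddies: closed round aluminium tin, 50 mm diameter, 80 mm tall plus a 3 mm knob on top, straight smooth sides, 0.22 to 0.46 kg; they differ by at least 80 g and only weighing tells which is heavier. Origin: centre of its underside, z up; stands on the counter at the start.
- balance: Equal-arm balance fixed to the counter: dark steel foot 100 x 250 x 28 mm, beam 50 mm above the counter along its y axis, a pan on each end 110 mm from the middle, a thin needle up to 130 mm in the middle. Origin: centre of the foot's underside; y points to the left pan. Delicate: more than 20 N from a caddy, or 8 N from the gripper, is too rough.
- beam (a joint): Tip of the balance beam in rad, 0 level, about +0.12 with the left pan fully down, -0.12 with the right pan fully down. Springs back to level when empty; oil-damped, so a tip takes one to two seconds.
- pan_left_floor (a point): Centre of the inner floor of the left pan (+y side of the balance): round steel dish, flat floor 84 mm across, 75 mm above the counter when level, rim 4 mm above the floor. The pan stays level and rises or sinks 13 mm at most as the beam tips; this point moves with it. Under one caddy alone it sinks to its lower end and the other pan rises.
- pan_right_floor (a point): Centre of the inner floor of the right pan (-y side of the balance): round steel dish, flat floor 84 mm across, 75 mm above the counter when level, rim 4 mm above the floor. The pan stays level and rises or sinks 13 mm at most as the beam tips; this point moves with it. Under one caddy alone it sinks to its lower end and the other pan rises.
- lane: Storage lane, fixed to the counter: two straight parallel bamboo rails 150 mm long, 18 mm high, 8 mm thick, 64 mm apart inside, with bare counter between them. Origin: on the counter midway between the rails at the open mouth; x points along the lane into it, y across it.
- stop: Fixed bamboo block (40 x 90 x 45 mm) closing the far end of the lane. Origin: on the counter at the middle of its face toward the mouth, 190 mm from the mouth; x as the lane's x. A rod comes out of it toward the mouth and ends in a round black rubber head 24 mm across. How far out the rod is set differs each time and is not reported: the head's face is 85 to 125 mm inside the mouth.
- stop_axis (a point): Point on that block's face, 18 mm above the counter, where the rod comes out along the lane's middle line. The rod stays put; the head on it gives against a spring of 2.5 N per mm and bottoms after 5 mm. Push it with more than 4 N (6 to 9 N is right) for half a second, never more than 12 N. When let go it pushes the caddy back a millimetre or two and stays in touch.
- whisk: Bystander: bamboo tea whisk standing on a black ceramic shaper, one piece, 54 mm across, 113 mm tall. Origin: centre of its underside.
- scoop: Bystander: short flat bamboo scoop lying on the counter, about 104 mm long, 18 mm wide, 9 mm high. Origin: underside near its middle, x along its length.
- tea_bowl: Bystander: open terracotta tea bowl, 116 mm across, 72 mm tall. Origin: centre of its underside.
- squat_tin: Bystander: low round aluminium tin, 68 mm across, 38 mm tall, clearly wider and lower than the caddies. Origin: centre of its underside.
- cup: Bystander: white ceramic cup, 68 mm across, 65 mm tall. Origin: centre of its underside.
- jar: Bystander: amber glass jar with a wooden cap, 64 mm across, 100 mm tall. Origin: centre of its underside.
- tea_box: Bystander: plain cardboard box 60 x 70 x 50 mm. Origin: centre of its underside.
Mind the look-alikes: they are no part of the job. Leave any blue look-alike of the caddy_1 alone. What is shaped like the stop but purple is not meant.

How it is judged (in metres and radians):
On the way, in this order (a step that is already met when the one before it is completed fails the run):
1. one caddy stands released on each pan and the beam rests tipped to the heavier side (((horizontal distance between caddy_1 and pan_left_floor below 0.025 m and z of caddy_1 in the frame of pan_left_floor between -0.006 and 0.006 m and angle between each of caddy_1, caddy_2's own z axis and vertical below 0.1 rad and horizontal distance between caddy_2 and pan_right_floor below 0.025 m and z of caddy_2 in the frame of pan_right_floor between -0.006 and 0.006 m) or (horizontal distance between caddy_1 and pan_right_floor below 0.025 m and z of caddy_1 in the frame of pan_right_floor between -0.006 and 0.006 m and angle between each of caddy_1, caddy_2's own z axis and vertical below 0.1 rad and horizontal distance between caddy_2 and pan_left_floor below 0.025 m and z of caddy_2 in the frame of pan_left_floor between -0.006 and 0.006 m)) and contact force between the fingers and caddy_1 below 0.05 N and contact force between the fingers and caddy_2 below 0.05 N and velocity of joint beam between -0.05 and 0.05 rad/s and (value of joint beam above 0.08 rad or value of joint beam below -0.08 rad)), for 0.3 s.
2. the heavier caddy, standing on the counter in the lane, pushes the sprung stop with more than 4 N for 0.3 s, the lighter one on its pan (((x of caddy_1 in the frame of lane between 0.05 and 0.112 m and y of caddy_1 in the frame of lane between -0.012 and 0.012 m and height (world z) of caddy_1 below 0.005 m and angle between caddy_1's own z axis and vertical below 0.06 rad and contact force between caddy_1 and stop above 4 N and ((horizontal distance between caddy_2 and pan_left_floor below 0.025 m and z of caddy_2 in the frame of pan_left_floor between -0.006 and 0.006 m and angle between caddy_2's own z axis and vertical below 0.1 rad) or (horizontal distance between caddy_2 and pan_right_floor below 0.025 m and z of caddy_2 in the frame of pan_right_floor between -0.006 and 0.006 m and angle between caddy_2's own z axis and vertical below 0.1 rad)) and contact force between caddy_2 and balance below 3.3 N) or (x of caddy_2 in the frame of lane between 0.05 and 0.112 m and y of caddy_2 in the frame of lane between -0.012 and 0.012 m and height (world z) of caddy_2 below 0.005 m and angle between caddy_2's own z axis and vertical below 0.06 rad and contact force between caddy_2 and stop above 4 N and ((horizontal distance between caddy_1 and pan_left_floor below 0.025 m and z of caddy_1 in the frame of pan_left_floor between -0.006 and 0.006 m and angle between caddy_1's own z axis and vertical below 0.1 rad) or (horizontal distance between caddy_1 and pan_right_floor below 0.025 m and z of caddy_1 in the frame of pan_right_floor between -0.006 and 0.006 m and angle between caddy_1's own z axis and vertical below 0.1 rad)) and contact force between caddy_1 and balance below 3.3 N))), for 0.3 s.
At the end, for the whole second after the job is handed in: The heavier caddy stands upright and at rest on the counter in the lane, within 12 mm of its middle line, touching the stop's head; the lighter one (known by its weight on the pan, under 3.3 N; the heavier weighs over 3.5 N) stands upright within 25 mm of a pan's centre; both let go (((x of caddy_1 in the frame of lane between 0.05 and 0.112 m and y of caddy_1 in the frame of lane between -0.012 and 0.012 m and height (world z) of caddy_1 below 0.005 m and angle between caddy_1's own z axis and vertical below 0.06 rad and contact force between caddy_1 and stop above 0.05 N and ((horizontal distance between caddy_2 and pan_left_floor below 0.025 m and z of caddy_2 in the frame of pan_left_floor between -0.006 and 0.006 m and angle between caddy_2's own z axis and vertical below 0.1 rad) or (horizontal distance between caddy_2 and pan_right_floor below 0.025 m and z of caddy_2 in the frame of pan_right_floor between -0.006 and 0.006 m and angle between caddy_2's own z axis and vertical below 0.1 rad)) and contact force between caddy_2 and balance below 3.3 N) or (x of caddy_2 in the frame of lane between 0.05 and 0.112 m and y of caddy_2 in the frame of lane between -0.012 and 0.012 m and height (world z) of caddy_2 below 0.005 m and angle between caddy_2's own z axis and vertical below 0.06 rad and contact force between caddy_2 and stop above 0.05 N and ((horizontal distance between caddy_1 and pan_left_floor below 0.025 m and z of caddy_1 in the frame of pan_left_floor between -0.006 and 0.006 m and angle between caddy_1's own z axis and vertical below 0.1 rad) or (horizontal distance between caddy_1 and pan_right_floor below 0.025 m and z of caddy_1 in the frame of pan_right_floor between -0.006 and 0.006 m and angle between caddy_1's own z axis and vertical below 0.1 rad)) and contact force between caddy_1 and balance below 3.3 N)) and linear speed of each of caddy_1, caddy_2 below 0.015 m/s and contact force between the fingers and caddy_1 below 0.05 N and contact force between the fingers and caddy_2 below 0.05 N).
It fails at once if the sprung stop was pushed with more than 12 N (contact force between any of caddy_1, caddy_2, the fingers, the arm and stop above 12 N).
It fails at once if a caddy was pressed or dropped on the balance with more than 20 N (contact force between any of caddy_1, caddy_2 and balance above 20 N).
It fails at once if the gripper pushed the balance with more than 8 N (contact force between any of the fingers, the arm and balance above 8 N).
It fails at once if a caddy was tipped over (angle between any of caddy_1, caddy_2's own z axis and vertical above 0.6 rad).
It fails at once if another kitchen thing was moved more than 20 mm or tipped over (distance of any of whisk, scoop, tea_bowl, squat_tin, cup, jar, tea_box from where it was at the start of the episode above 0.02 m or angle between any of whisk, scoop, tea_bowl, squat_tin, cup, jar, tea_box's own z axis and vertical above 0.4 rad).
It also fails if it takes over 72 s, if anything falls off the work surface, if the arm or the gripper's body presses on something with over 40 N, if the wrist force passes 120 N, or if a joint passes its speed limit or range.

## Robot

A 6-joint arm with a two-finger parallel gripper is mounted at the origin on the work surface. World frame = base frame: x ahead of the robot, y to its left, z up, the work surface at z = 0. Lengths are in mm, angles in rad, forces in N, time in s.
With the tool pointing down it reaches from about 350 to 775 mm from the base axis. Payload 7.3 kg.
Tool frame: the origin (TCP) lies midway between the tips of the shut fingers; the grasp point (between the pads) lies 19 mm behind it (grasp_offset is the z of the grasp point in the tool frame, in mm); z points along the fingers, y is the direction in which the jaws open and shut (so a half turn about z gives the same grasp; the last joint's range is limited). The gripper opens to 92 mm and grips with 3 to 60 N. Pads are 19 mm wide; open, the fingers measure 130 mm over their backs; the gripper's body (75 mm by 190 mm) begins 47 mm behind the grasp point.
Start: joints at [1.173, 0.342, 1.524, -0, 1.275, -0.146], TCP at [130.786, 508.468, 226.741] pointing down, gripper open.
Joint ranges: [-2.53, 2.53], [-0.77, 2.02], [0.04, 2.7], [-1, 4.14], [0.28, 2.66], [-3.11, 3.11]. Speed limits (rad/s): [2.57, 2.57, 3.14, 3.14, 3.14, 3.14].

## Interface

Orientations are given as [roll, pitch, yaw] about the fixed x, y, z axes, in that order (R = Rz(yaw) Ry(pitch) Rx(roll)).
In Python, from plant import get_obs, capture, camera_model, close_job, boxes_of, regions_of, place_of, grasp_offset gives the robot as it stands. The module is installed in compiled form; this text tells all that it offers.
- The arm moves only by the tool send_rows, never from a script. Its argument "targets" is a list that holds one entry, the list of rows, each a list of 7 numbers: the turn, a rotation vector about the tool's x, y, z in degrees, then the shift along the tool's x, y, z in mm, then the closure, from -1 (fully open) to 1 (shut). A call has 1 to 5 rows; each row is the pose to reach, as a shift and turn from the pose commanded when the call began, along the tool's axes at that moment; what a row does not reach only later rows make up. A row lasts 1/12 s, in which the tool goes at most 41.7 mm and 7.16 degrees, less where a joint would pass 70% of its speed; a pose out of reach is approached as far as the arm can. A call with a gripper value outside its range is refused whole. The fingers move at their own pace and stop on an object; the grip force is fixed at half the most. Time passes only in rows, so rows that repeat a pose let the fingers close. It gives the time, the measured TCP pose, the force and the opening at its end, in the units of the state.
- get_obs(): the state, without advancing time (a new reading comes with each control period).
- capture(name): name is "side" or "top"; returns the picture (480x640x3 uint8, red, green, blue); there is no depth.
- camera_model(name): a dict with "K" (3x3 intrinsics, pixels), "world_to_cam" (4x4, takes a point from world to camera coordinates). Camera axes: x right, y up, looking along -z (the intrinsics and any distortion apply to the point x, -y, -z); pixel columns grow to the right and rows downward; lengths in mm; the calibration is good to about 2 mm. A picture is of the moment at which its call begins. camera_model takes no time and is no camera call.
- close_job(): hands the job in, once; it reports no verdict.
Trained networks look in the newest picture that a camera, given by its name, has taken for a name from the list of things; names that differ only in an ending like _2 or _b are one class to them, and where a whole thing is asked for, a point or a joint stands for the part that bears it (a point fixed in the world has none). Each returns a list of dicts, best first, with "conf" (0 to 1); they miss things now and then, are a little off and sometimes report something else, mostly with a low value. They report only what shows in the picture. A call takes as long as a camera call. They do not tell look-alikes from the thing itself.
- boxes_of(label, camera): "location" ([row, column] in pixels, amid what is visible of it).
- regions_of(label, camera): "region" (480x640 bool, what is visible of it) and "location" ([row, column] in pixels, amid what is visible of it).
- place_of(label, camera): "location" ([row, column] in pixels: a listed point, or the origin of a listed thing).
The state is a dict: "time": time; "joint_positions": joint angles; "dq": joint speeds; "tau": joint torques, N m; "tool_pos": TCP position; "tcp_rot": TCP orientation; "contact_force": force on the tool from outside, world axes, zero at the start; "moment": the same for the moment, N m; "grip_width": finger opening in mm.
Only numpy, scipy, OpenCV 4.12 (cv2) and the standard library are available. Lean on these libraries where they do the work, as an engineer would, in place of code of your own. Each camera call takes 0.05 s, during which the arm holds its last target.

## Working session

There is one attempt and no reset: what is moved stays moved. The work goes in short steps, Python scripts to look and compute and a tool call to move; the robot and the scene stay as the last step left them, time stands still between calls to the robot, and variables do not carry over. Pictures are saved under pics/ and viewed, and the job is handed in when it is done.

Besides the shell and the picture viewer there is one more tool, called after "Emit:" by a JSON object that holds its "api" and its "payload", one argument or row to a line. send_rows: Moves the arm, as the interface text tells. Its arguments: {"type":"object","properties":{"targets":{"type":"array","items":{"type":"array","items":{"type":"array","items":{"type":"number"}}}}},"required":["targets"]}

```bash
mkdir -p pics; ls
python3 - <<'E'
from plant import *
import cv2
o=get_obs();print(o, grasp_offset)
for n in("side","top"):
    im=capture(n);cv2.imwrite(f"pics/{n}0.png",im[:,:,::-1])
    m=camera_model(n);print(n,m)
E
```

```text
pics
{'time': 0.0, 'joint_positions': array([ 1.17298910e+00,  3.42708222e-01,  1.52503648e+00, -6.91387247e-06,
        1.27541393e+00, -1.46018257e-01]), 'dq': array([-0.00143802,  0.0007989 , -0.00132574,  0.00052231,  0.00120014,
        0.00095627]), 'tau': array([-7.94075095e-05, -4.31246352e+01, -2.44219726e+01,  7.17528211e-02,
        5.58433961e-02, -8.03952071e-05]), 'tool_pos': array([130.62148914, 508.05538166, 226.04570845]), 'tcp_rot': array([-3.14004237e+00, -2.21309365e-04,  2.88980553e+00]), 'contact_force': array([-0.84921048, -1.26447631, -0.34507456]), 'moment': array([ 0.04708396, -0.00397107,  0.03422686]), 'grip_width': 91.56212143044068} -18.8
side {'K': array([[482.61982142,   0.        , 313.65183278],
       [  0.        , 482.61982142, 237.43040684],
       [  0.        ,   0.        ,   1.        ]]), 'world_to_cam': array([[-9.71584090e-01, -2.36083910e-01, -1.69924657e-02,
         5.69029230e+02],
       [ 1.68649603e-01, -7.40858629e-01,  6.50142910e-01,
        -1.28053855e+02],
       [-1.66077295e-01,  6.28802735e-01,  7.59621915e-01,
        -1.25517637e+03],
       [ 0.00000000e+00,  0.00000000e+00,  0.00000000e+00,
         1.00000000e+00]])}
top {'K': array([[570.93539542,   0.        , 312.25125758],
       [  0.        , 570.93539542, 250.37975571],
       [  0.        ,   0.        ,   1.        ]]), 'world_to_cam': array([[-1.11805159e-02, -9.99913731e-01,  6.89396900e-03,
         4.00073154e+00],
       [ 9.85463933e-01, -9.84963459e-03,  1.69599003e-01,
        -5.73175404e+02],
       [-1.69516469e-01,  8.68996215e-03,  9.85489042e-01,
        -1.39878106e+03],
       [ 0.00000000e+00,  0.00000000e+00,  0.00000000e+00,
         1.00000000e+00]])}
```

View pics/side0.png

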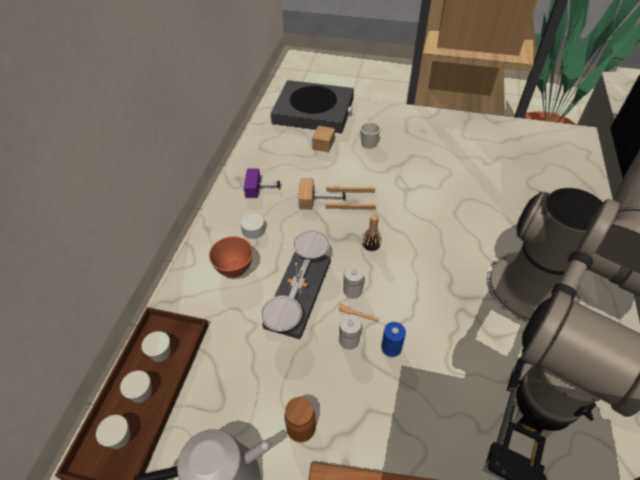

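View pics/top0.png

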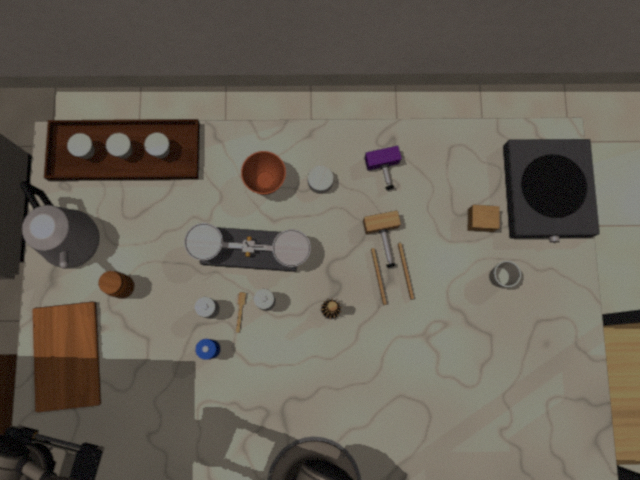

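Side: caddies at about (col,row) (353,281) and (349,330), with the blue look-alike at (393,340). The balance is near (297,285) and the lane near (350,197). The top view matches: caddies (205,308) and (264,299), pans (205,243) and (291,248), lane near (393,275), and the whisk beside it at (331,309).

```bash
cat > h.py <<'E'
import numpy as np, cv2
from plant import *
def ray(cam,rc):
    m=camera_model(cam);K=m["K"];W=m["world_to_cam"];R=W[:3,:3];t=W[:3,3]
    d=np.linalg.inv(K)@[rc[1],rc[0],1.0];d=np.array([d[0],-d[1],-d[2]])
    return -R.T@t,R.T@d
def atz(cam,rc,z):
    c,d=ray(cam,rc);return c+d*(z-c[2])/d[2]
def proj(cam,p):
    m=camera_model(cam);W=m["world_to_cam"];q=W[:3,:3]@np.array(p,float)+W[:3,3]
    v=m["K"]@np.array([q[0],-q[1],-q[2]]);return v[1]/v[2],v[0]/v[2]
def tri(rcs):
    A=np.zeros((3,3));b=np.zeros(3)
    for cam,rc in rcs:
        c,d=ray(cam,rc);d=d/np.linalg.norm(d);P=np.eye(3)-np.outer(d,d);A+=P;b+=P@c
    return np.linalg.solve(A,b)
E
python3 - <<'E'
from h import *
np.set_printoptions(precision=1,suppress=True)
for n in("top","side"):
    capture(n)
    for l,z in(("caddy_1",0),("pan_left_floor",75),("pan_right_floor",75),("balance",0),("lane",0),("stop",0),("stop_axis",18),("whisk",0)):
        for r in place_of(l,n)[:4]: print(n,l,round(r["conf"],2),np.array(r["location"]),atz(n,r["location"],z))
E
```

```text
top caddy_1 0.82 [309.5 211.8] [429.8 257.7   0. ]
top caddy_1 0.68 [301.3 264.2] [449.5 123.    0. ]
top caddy_1 0.55 [346.3 209.8] [336.4 261.1   0. ]
top pan_left_floor 0.76 [241.1 210. ] [594.7 252.8  75. ]
top pan_right_floor 0.89 [245.4 291.1] [581.8  50.7  75. ]
top pan_right_floor 0.42 [302.9 396.4] [ 435.9 -206.8   75. ]
top balance 0.69 [250.7 248.5] [582.4 164.6   0. ]
top lane 0.79 [302.  399.5] [ 443.9 -226.5    0. ]
top lane 0.67 [249.4 250. ] [585.8 160.7   0. ]
top stop 0.92 [233.  382.6] [ 626.3 -188.7    0. ]
top stop 0.65 [166.4 381.6] [ 809.2 -191.8    0. ]
top stop_axis 0.75 [229.  378.9] [ 633.4 -176.9   18. ]
top stop_axis 0.59 [169.2 381.6] [ 795.6 -189.1   18. ]
top stop_axis 0.51 [282.7 124.3] [499.4 479.7  18. ]
top whisk 0.75 [310.  328.9] [425.3 -43.7   0. ]
side caddy_1 0.78 [338.1 347.5] [439.3 255.8   0. ]
side caddy_1 0.64 [349.4 393.1] [328.2 260.7   0. ]
side caddy_1 0.36 [317.5 278.7] [617.8 238.3   0. ]
side pan_left_floor 0.75 [312.6 282.3] [595.3 266.   75. ]
side pan_left_floor 0.55 [143.  324.5] [ 638.1 -367.2   75. ]
side pan_right_floor 0.97 [243.2 311.5] [579.2  45.2  75. ]
side pan_right_floor 0.26 [202.3 373. ] [ 446.1 -139.1   75. ]
side pan_right_floor 0.24 [195.4 309.9] [ 626.3 -126.9   75. ]
side balance 0.59 [294.9 298.8] [586.  161.6   0. ]
side balance 0.39 [424.8 302.7] [492.9 481.4   0. ]
side lane 0.76 [199.6 375.3] [ 447.2 -226.8    0. ]
side stop 0.69 [198.4 315.3] [ 627.  -191.6    0. ]
side stop_axis 0.78 [195.8 311.3] [ 637.  -182.3   18. ]
side stop_axis 0.7 [182.8 255.4] [ 820.7 -199.9   18. ]
side whisk 0.7 [244.5 369.1] [436.5 -46.6   0. ]
```

Run:
```python
from h import *
im=cv2.imread("pics/top0.png")
a=im[220:340,180:320];a=cv2.resize(a,None,fx=5.5,fy=5,interpolation=cv2.INTER_CUBIC);cv2.imwrite("pics/topA.png",a[:600])
b=im[200:320,340:440];cv2.imwrite("pics/topB.png",cv2.resize(b,None,fx=5,fy=5,interpolation=cv2.INTER_CUBIC))
im=cv2.imread("pics/side0.png")
cv2.imwrite("pics/sideA.png",cv2.resize(im[220:360,250:420],None,fx=4.2,fy=4.2,interpolation=cv2.INTER_CUBIC))
cv2.imwrite("pics/sideB.png",cv2.resize(im[165:225,280:390],None,fx=7,fy=7,interpolation=cv2.INTER_CUBIC))
```

```text
(no output)
```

View pics/topA.png

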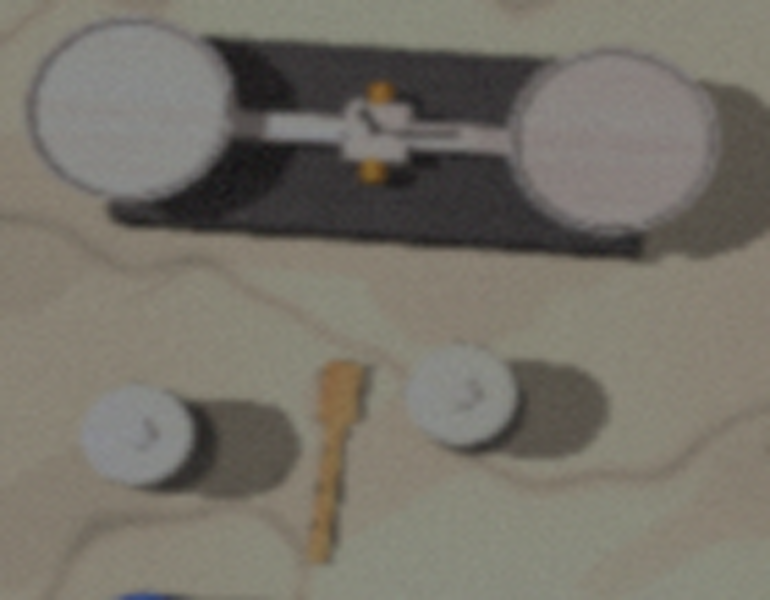

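View pics/topB.png

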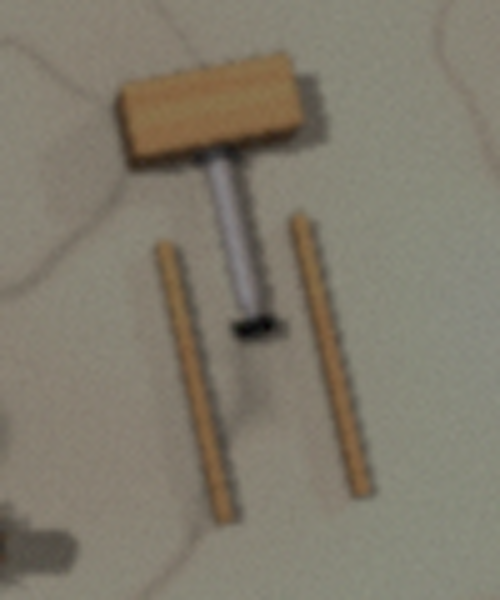

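View pics/sideA.png

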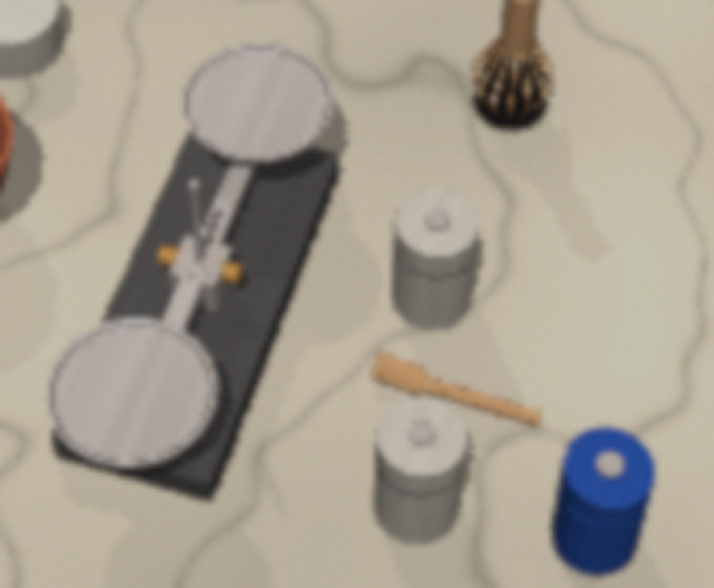

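View pics/sideB.png

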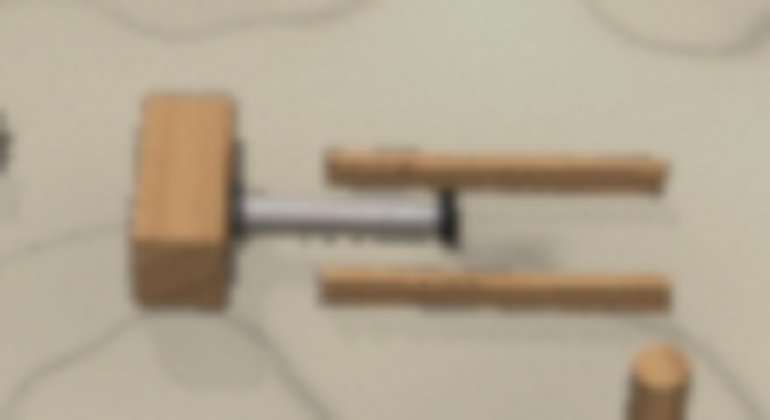

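Run:
```python
from h import *
np.set_printoptions(precision=1,suppress=True)
tA=lambda u,v:(220+v/5,180+u/5.5); tB=lambda u,v:(200+v/5,340+u/5)
sA=lambda u,v:(220+v/4.2,250+u/4.2); sB=lambda u,v:(165+v/7,280+u/7)
for n,t,s,z in(("cadA(left)",tA(138,435),sA(421,439),80),("cadB",tA(463,395),sA(436,227),80),
 ("panL",tA(133,108),sA(135,391),79),("panR",tA(614,142),sA(258,103),79),
 ("railL near",tB(227,515),sB(667,284),18),("railL far",tB(167,245),sB(322,274),18),
 ("railR near",tB(362,492),sB(663,164),18),("railR far",tB(302,220),sB(330,154),18),
 ("head",tB(256,330),sB(455,215),18),("blocktop near L",tB(135,158),sB(230,238),45),("blocktop near R",tB(298,128),sB(232,97),45)):
    print(n,atz("top",t,z),atz("side",s,z),tri([("top",t),("side",s)]))
```

```text
cadA(left) [430.5 260.8  80. ] [434.2 264.2  80. ] [432.7 261.6  75.4]
cadB [448.5 117.   80. ] [452.4 122.5  80. ] [451.  117.5  73.1]
panL [592.8 266.6  79. ] [594.3 269.7  79. ] [594.4 267.4  74.9]
panR [573.5  49.3  79. ] [577.4  52.9  79. ] [576.3  49.6  74.6]
railL near [ 440.4 -187.5   18. ] [ 442.  -183.9   18. ] [ 441.5 -188.1   13.6]
railL far [ 580.6 -161.    18. ] [ 585.8 -157.6   18. ] [ 584.  -161.4   13.7]
railR near [ 451.4 -257.    18. ] [ 455.1 -256.    18. ] [ 453.3 -257.3   16.7]
railR far [ 593.  -231.6   18. ] [ 598.6 -230.3   18. ] [ 596.2 -231.8   16.2]
head [ 535.6 -205.7   18. ] [ 537.6 -205.    18. ] [ 536.7 -205.8   17.1]
blocktop near L [ 621.2 -142.7   45. ] [ 622.2 -143.8   45. ] [ 621.5 -142.6   46.1]
blocktop near R [ 636.1 -226.8   45. ] [ 641.9 -228.2   45. ] [ 638.7 -226.5   46.2]
```

Both views agree to within 2–4 mm:

| Item | Measured (mm) | Check |
|---|---|---|
| caddy A | (432, 262) | – |
| caddy B | (450, 119.5) | – |
| left pan | (593.5, 268) | pans 218 mm apart, should be 220 |
| right pan | (575.5, 51) | as above |
| lane mouth | (444, -222), heading 10.3° | rails 71.5 mm apart centre to centre, should be 72 |
| stop head face | about 94 mm inside the mouth | within 85–125 mm |

Next I turn the tool square and go above caddy A.

Emit:
{"api": "send_rows", "payload": {
  "targets": [
    [[0, 0, -7, -36, -16, 0, -1], [0, 0, -14.4, -72, -33, 0, -1], [0, 0, -14.4, -108, -50, 0, -1], [0, 0, -14.4, -144, -66, 0, -1], [0, 0, -14.4, -180, -83, 0, -1]]
  ]
}}

```text
time: 1.42
tool_pos: [285.5, 382.0, 226.9]
tcp_rot: [3.141, 0.0, -3.141]
contact_force: [0.1, 0.5, 0.6]
grip_width: 91.8
```

Emit:
{"api": "send_rows", "payload": {
  "targets": [
    [[0, 0, 0, -30, -24, 0, -1], [0, 0, 0, -60, -48, 20, -1], [0, 0, 0, -90, -73, 40, -1], [0, 0, 0, -119, -97, 65, -1], [0, 0, 0, -148, -121, 90, -1]]
  ]
}}

```text
time: 1.83
tool_pos: [426.9, 266.6, 142.3]
tcp_rot: [3.141, 0.002, 3.141]
contact_force: [0.4, 0.7, -0.2]
grip_width: 91.9
```

Emit:
{"api": "send_rows", "payload": {
  "targets": [
    [[0, 0, 0, 0, 0, 20, -1], [0, 0, 0, 0, 0, 20, -1], [0, 0, 0, 0, 0, 20, -1]]
  ]
}}

```text
time: 2.08
tool_pos: [424.8, 267.6, 122.2]
tcp_rot: [-3.141, -0.003, 3.14]
contact_force: [0.3, 1.2, -0.3]
grip_width: 91.7
```

Run:
```python
from h import *
a=capture("top")[220:360,150:330];b=capture("side")[220:370,290:460]
f=lambda i:cv2.resize(i,(400,330),interpolation=cv2.INTER_CUBIC)
cv2.imwrite("pics/p1.png",np.hstack([f(a),f(b)])[:,:,::-1]);print(get_obs()["tool_pos"])
```

```text
[425.4401071  268.85918844 123.97146895]
```

View pics/p1.png

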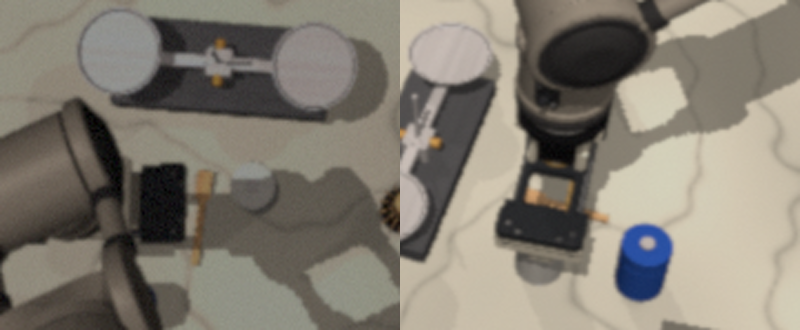

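Top left and side views: the open jaws straddle caddy A from above. The measured TCP is (425.4, 268.9, 124), so about 7 mm of correction is needed in x and -6 mm in y.

Emit:
{"api": "send_rows", "payload": {
  "targets": [
    [[0, 0, 0, -7, -6, 15, -1], [0, 0, 0, -7, -6, 40, -1], [0, 0, 0, -7, -6, 65, -1], [0, 0, 0, -7, -6, 86, -1], [0, 0, 0, -7, -6, 86, -1]]
  ]
}}

```text
time: 2.6
tool_pos: [430.4, 262.3, 35.0]
tcp_rot: [-3.14, -0.004, -3.14]
contact_force: [-0.9, 0.6, -0.0]
grip_width: 91.7
```

Run:
```python
from h import *
a=capture("top")[270:350,150:270];b=capture("side")[270:370,300:420]
f=lambda i:cv2.resize(i,(400,330),interpolation=cv2.INTER_CUBIC)
cv2.imwrite("pics/p2.png",np.hstack([f(a),f(b)])[:,:,::-1]);print(get_obs()["tool_pos"])
```

```text
[432.4087681  262.92247868  37.88595059]
```

View pics/p2.png

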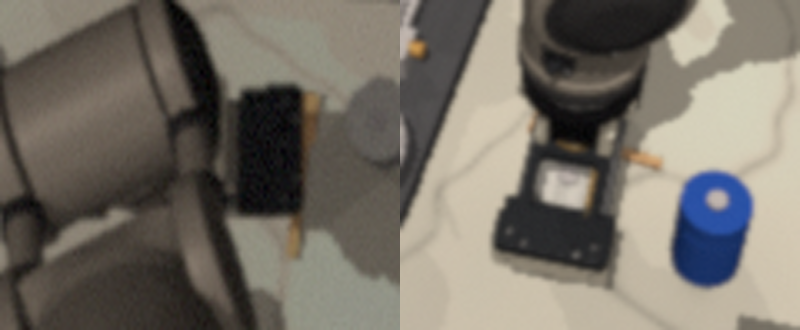

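The caddy top shows between the jaws in the side view (565,185). I'll close.

Emit:
{"api": "send_rows", "payload": {
  "targets": [
    [[0, 0, 0, 0, 0, 0, 1], [0, 0, 0, 0, 0, 0, 1], [0, 0, 0, 0, 0, 0, 1], [0, 0, 0, 0, 0, 0, 1], [0, 0, 0, 0, 0, 0, 1]]
  ]
}}

```text
time: 3.12
tool_pos: [432.7, 262.1, 37.4]
tcp_rot: [3.141, 0.001, 3.141]
contact_force: [-0.1, -0.0, -0.1]
grip_width: 62.9
```

Emit:
{"api": "send_rows", "payload": {
  "targets": [
    [[0, 0, 0, 0, 0, 0, 1], [0, 0, 0, 0, 0, 0, 1]]
  ]
}}

```text
time: 3.28
tool_pos: [432.5, 262.0, 36.9]
tcp_rot: [3.141, 0.0, 3.141]
contact_force: [-0.9, 2.1, 1.2]
grip_width: 49.8
```

Emit:
{"api": "send_rows", "payload": {
  "targets": [
    [[0, 0, 0, 0, 0, -10, 1], [0, 0, 0, 0, 0, -35, 1], [0, 0, 0, 0, 0, -70, 1], [0, 0, 0, 0, 0, -95, 1], [0, 0, 0, 0, 0, -95, 1]]
  ]
}}

```text
time: 3.7
tool_pos: [435.0, 263.1, 137.1]
tcp_rot: [3.138, 0.009, 3.141]
contact_force: [1.0, 0.8, -2.0]
grip_width: 49.2
```

Emit:
{"api": "send_rows", "payload": {
  "targets": [
    [[0, 0, 0, -30, 1, 0, 1], [0, 0, 0, -65, 2, 0, 1], [0, 0, 0, -100, 3, 0, 1], [0, 0, 0, -135, 5, 0, 1], [0, 0, 0, -161, 6, 0, 1]]
  ]
}}

```text
time: 4.12
tool_pos: [595.3, 267.4, 130.8]
tcp_rot: [-3.141, -0.0, 3.141]
contact_force: [-0.3, 0.4, -2.0]
grip_width: 49.7
```

Emit:
{"api": "send_rows", "payload": {
  "targets": [
    [[0, 0, 0, 0, 0, 0, 1], [0, 0, 0, 0, 0, 0, 1], [0, 0, 0, 0, 0, 0, 1]]
  ]
}}

```text
time: 4.37
tool_pos: [592.0, 267.6, 130.5]
tcp_rot: [-3.141, -0.003, 3.141]
contact_force: [0.6, 0.1, -2.5]
grip_width: 49.4
```

Run:
```python
from h import *
A=capture("top");B=capture("side")
cv2.imwrite("pics/t3.png",A[:,:,::-1]);cv2.imwrite("pics/s3.png",B[:,:,::-1])
f=lambda i:cv2.resize(i,(400,400),interpolation=cv2.INTER_CUBIC)
cv2.imwrite("pics/p3.png",np.hstack([f(A[190:290,150:250]),f(B[220:360,230:370])])[:,:,::-1]);print(get_obs())
```

```text
{'time': 4.4667, 'joint_positions': array([ 3.07143665e-01,  6.50280899e-01,  1.27779436e+00,  1.96752166e-04,
        1.21525364e+00, -1.26386800e+00]), 'dq': array([-5.79839175e-04, -7.78469142e-03, -6.61828079e-03, -9.69447248e-05,
       -2.03733706e-03, -8.94948318e-05]), 'tau': array([-3.13993972e-01, -5.83613276e+01, -2.45373917e+01, -2.56135158e-02,
        7.87696755e-02,  1.27244799e-03]), 'tool_pos': array([591.95858299, 267.97051973, 131.39131982]), 'tcp_rot': array([-3.14124379e+00, -1.71080386e-03, -3.14144627e+00]), 'contact_force': array([ 1.28463709,  0.32992076, -2.47358904]), 'moment': array([ 0.08720264, -0.00044433, -0.02619015]), 'grip_width': 49.30030851005085}
```

View pics/p3.png

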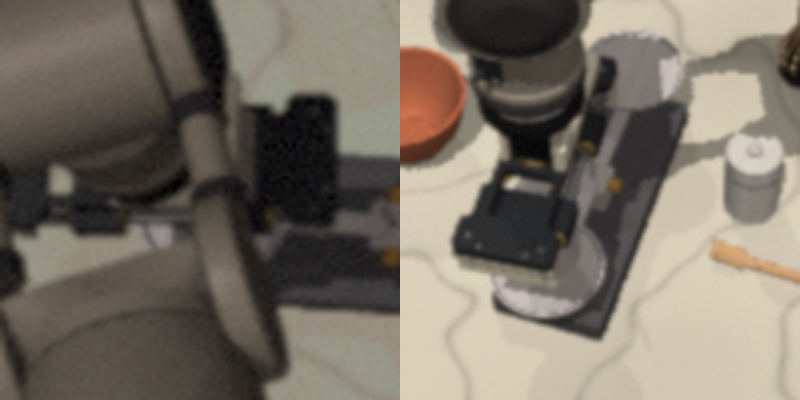

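Wrist weight reads about -2.4 N, so this is probably the lighter caddy. It is over the left pan with its base at about z 94, so I lower it stepwise.

Emit:
{"api": "send_rows", "payload": {
  "targets": [
    [[0, 0, 0, -1, 0, 7, 1], [0, 0, 0, -1, 0, 14, 1], [0, 0, 0, -1, 0, 17, 1], [0, 0, 0, -1, 0, 17, 1], [0, 0, 0, -1, 0, 17, 1]]
  ]
}}

```text
time: 4.88
tool_pos: [594.0, 267.9, 114.3]
tcp_rot: [-3.141, -0.001, 3.141]
contact_force: [-0.4, 0.4, -2.4]
grip_width: 49.5
```

Emit:
{"api": "send_rows", "payload": {
  "targets": [
    [[0, 0, 0, 0, 0, 1, 1], [0, 0, 0, 0, 0, 2, 1], [0, 0, 0, 0, 0, 3, 1]]
  ]
}}

```text
time: 5.13
tool_pos: [594.5, 267.9, 111.9]
tcp_rot: [3.141, 0.0, 3.141]
contact_force: [-0.6, 0.3, -2.5]
grip_width: 49.5
```

Emit:
{"api": "send_rows", "payload": {
  "targets": [
    [[0, 0, 0, 0, 0, 1, 1], [0, 0, 0, 0, 0, 2, 1], [0, 0, 0, 0, 0, 3, 1], [0, 0, 0, 0, 0, 4, 1], [0, 0, 0, 0, 0, 4, 1]]
  ]
}}

```text
time: 5.55
tool_pos: [594.3, 267.8, 107.5]
tcp_rot: [-3.142, -0.0, 3.141]
contact_force: [-0.5, -0.5, -3.0]
grip_width: 49.5
```

Emit:
{"api": "send_rows", "payload": {
  "targets": [
    [[0, 0, 0, 0, 0, 1, 1], [0, 0, 0, 0, 0, 2, 1], [0, 0, 0, 0, 0, 3, 1], [0, 0, 0, 0, 0, 4, 1], [0, 0, 0, 0, 0, 4, 1]]
  ]
}}

```text
time: 5.97
tool_pos: [594.3, 267.9, 103.5]
tcp_rot: [3.142, -0.0, 3.141]
contact_force: [-0.4, 0.0, -2.8]
grip_width: 49.4
```

Run:
```python
from h import *
B=capture("side");A=capture("top")
f=lambda i:cv2.resize(i,(400,400),interpolation=cv2.INTER_CUBIC)
cv2.imwrite("pics/p4.png",np.hstack([f(A[190:290,200:320]),f(B[220:360,230:370])])[:,:,::-1]);o=get_obs();print(o['tool_pos'],o['contact_force'])
```

```text
[594.31007228 267.92304793 103.58988658] [-0.67827254  0.66468332 -1.81734291]
```

View pics/p4.png

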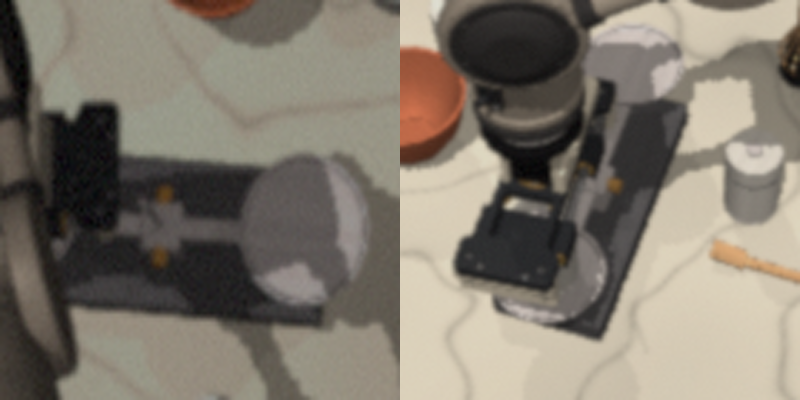

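The right pan has risen in the side view (635,70 to 635,63), so the caddy is already pressing its pan down. I keep going slowly until the force shifts.

Emit:
{"api": "send_rows", "payload": {
  "targets": [
    [[0, 0, 0, 0, 0, 0.5, 1], [0, 0, 0, 0, 0, 1, 1], [0, 0, 0, 0, 0, 1.5, 1], [0, 0, 0, 0, 0, 2, 1], [0, 0, 0, 0, 0, 2, 1]]
  ]
}}

```text
time: 6.48
tool_pos: [594.4, 267.9, 101.6]
tcp_rot: [3.142, -0.0, 3.141]
contact_force: [-0.6, -0.8, -2.0]
grip_width: 49.5
```

Emit:
{"api": "send_rows", "payload": {
  "targets": [
    [[0, 0, 0, 0, 0, 0.5, 1], [0, 0, 0, 0, 0, 1, 1], [0, 0, 0, 0, 0, 1.5, 1], [0, 0, 0, 0, 0, 1.5, 1], [0, 0, 0, 0, 0, 1.5, 1]]
  ]
}}

```text
time: 6.9
tool_pos: [594.4, 267.9, 100.2]
tcp_rot: [3.141, -0.0, 3.141]
contact_force: [-0.1, -0.1, -2.3]
grip_width: 49.4
```

Emit:
{"api": "send_rows", "payload": {
  "targets": [
    [[0, 0, 0, 0, 0, 0.5, 1], [0, 0, 0, 0, 0, 1, 1], [0, 0, 0, 0, 0, 1, 1], [0, 0, 0, 0, 0, 1, 1]]
  ]
}}

```text
time: 7.23
tool_pos: [594.3, 267.9, 99.2]
tcp_rot: [3.141, -0.0, 3.141]
contact_force: [-0.3, 0.6, -2.4]
grip_width: 49.7
```

Emit:
{"api": "send_rows", "payload": {
  "targets": [
    [[0, 0, 0, 0, 0, 0.5, 1], [0, 0, 0, 0, 0, 0.5, 1], [0, 0, 0, 0, 0, 0.5, 1], [0, 0, 0, 0, 0, 0.5, 1]]
  ]
}}

```text
time: 7.57
tool_pos: [594.4, 267.9, 98.7]
tcp_rot: [3.141, 0.0, 3.141]
contact_force: [0.9, -0.2, -2.8]
grip_width: 49.2
```

Emit:
{"api": "send_rows", "payload": {
  "targets": [
    [[0, 0, 0, 0, 0, 0.5, 1], [0, 0, 0, 0, 0, 0.5, 1], [0, 0, 0, 0, 0, 0.5, 1], [0, 0, 0, 0, 0, 0.5, 1]]
  ]
}}

```text
time: 7.9
tool_pos: [594.5, 267.9, 98.6]
tcp_rot: [3.141, 0.0, 3.141]
contact_force: [-1.5, 0.1, 1.8]
grip_width: 49.1
```

Emit:
{"api": "send_rows", "payload": {
  "targets": [
    [[0, 0, 0, 0, 0, 0.5, 1], [0, 0, 0, 0, 0, 0.5, 1], [0, 0, 0, 0, 0, 0.5, 1], [0, 0, 0, 0, 0, 0.5, 1]]
  ]
}}

```text
time: 8.23
tool_pos: [594.5, 267.9, 98.5]
tcp_rot: [3.141, 0.001, 3.141]
contact_force: [-3.4, -0.9, 4.6]
grip_width: 49.4
```

Run:
```python
from h import *
B=capture("side");A=capture("top")
f=lambda i:cv2.resize(i,(400,400),interpolation=cv2.INTER_CUBIC)
cv2.imwrite("pics/p5.png",np.hstack([f(A[190:290,200:320]),f(B[220:360,230:370])])[:,:,::-1])
for i in range(4):
  capture("top");o=get_obs();print(o['tool_pos'],o['contact_force'])
```

```text
[594.55043716 267.93405639  98.51768994] [-3.23368011 -0.84218822  5.74318536]
[594.56207513 267.90405848  98.48944087] [-1.65077086 -1.01352315  5.58711148]
[594.54683566 267.9129857   98.50159995] [-2.38827944 -0.45539776  4.33321947]
[594.53395652 267.93263008  98.52504918] [-3.10432115 -0.37746884  5.27161167]
```

View pics/p5.png

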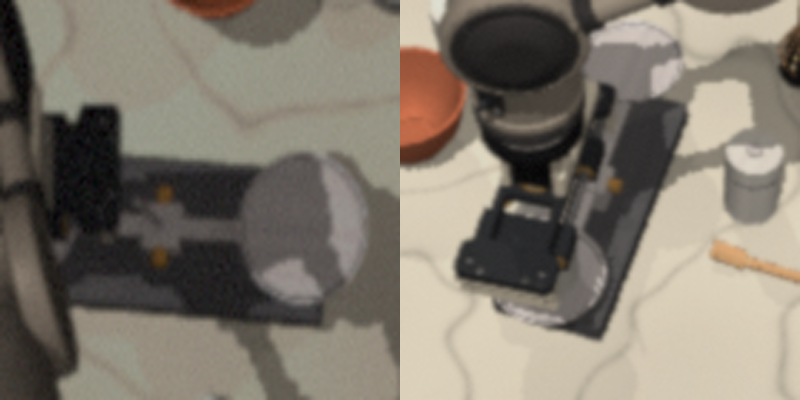

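The pan has bottomed with about 7.5 N on it, well under 20 N. I ease up 0.7 mm and open.

Emit:
{"api": "send_rows", "payload": {
  "targets": [
    [[0, 0, 0, 0, 0, -0.7, 1], [0, 0, 0, 0, 0, -0.7, 0.2], [0, 0, 0, 0, 0, -0.7, -0.3], [0, 0, 0, 0, 0, -0.7, -1], [0, 0, 0, 0, 0, -0.7, -1]]
  ]
}}

```text
time: 8.95
tool_pos: [594.4, 267.9, 98.1]
tcp_rot: [3.141, -0.0, 3.141]
contact_force: [0.3, -0.6, 0.8]
grip_width: 64.8
```

Emit:
{"api": "send_rows", "payload": {
  "targets": [
    [[0, 0, 0, 0, 0, 0, -1], [0, 0, 0, 0, 0, 0, -1], [0, 0, 0, 0, 0, 0, -1]]
  ]
}}

```text
time: 9.2
tool_pos: [594.4, 267.9, 98.3]
tcp_rot: [3.141, -0.0, 3.141]
contact_force: [0.3, -0.7, 1.0]
grip_width: 84.8
```

Emit:
{"api": "send_rows", "payload": {
  "targets": [
    [[0, 0, 0, 0, 0, -20, -1], [0, 0, 0, 0, 0, -55, -1], [0, 0, 0, 0, 0, -75, -1], [0, 0, 0, 20, 0, -75, -1], [0, 0, 0, 50, -30, -75, -1]]
  ]
}}

```text
time: 9.62
tool_pos: [546.7, 241.6, 174.7]
tcp_rot: [3.138, 0.006, -3.14]
contact_force: [-0.4, -0.7, -0.6]
grip_width: 91.8
```

Emit:
{"api": "send_rows", "payload": {
  "targets": [
    [[0, 0, 0, 20, -25, 0, -1], [0, 0, 0, 45, -55, 0, -1], [0, 0, 0, 70, -85, 15, -1], [0, 0, 0, 94, -118, 40, -1], [0, 0, 0, 94, -118, 50, -1]]
  ]
}}

```text
time: 10.03
tool_pos: [446.2, 117.5, 122.2]
tcp_rot: [-3.14, -0.004, 3.14]
contact_force: [-0.1, -0.0, 0.3]
grip_width: 91.5
```

Emit:
{"api": "send_rows", "payload": {
  "targets": [
    [[0, 0, 0, 0, 0, 0, -1], [0, 0, 0, 0, 0, 0, -1]]
  ]
}}

```text
time: 10.2
tool_pos: [451.3, 120.4, 123.8]
tcp_rot: [3.141, 0.0, 3.14]
contact_force: [0.1, 0.4, 0.3]
grip_width: 91.7
```

Run:
```python
from h import *
np.set_printoptions(precision=1,suppress=True)
B=capture("side");A=capture("top")
f=lambda i:cv2.resize(i,(400,400),interpolation=cv2.INTER_CUBIC)
cv2.imwrite("pics/p6.png",np.hstack([f(A[190:330,180:320]),f(B[220:380,230:390])])[:,:,::-1])
o=get_obs();print(o['tool_pos'],o['contact_force'])
```

```text
[452.5 121.2 124.5] [ 0.6 -0.2 -0.5]
```

View pics/p6.png

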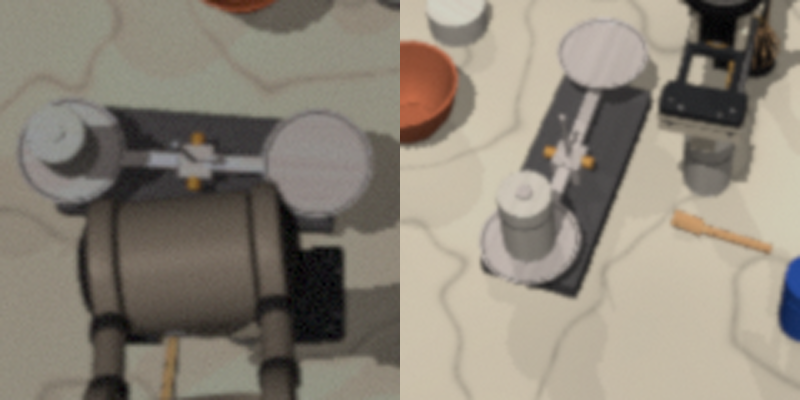

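Run:
```python
from h import *
np.set_printoptions(precision=1,suppress=True)
print(atz("top",(190+133*.35,180+57*.35),142),atz("top",(190+150*.35,180+72*.35),66))
print(atz("side",(220+197*.4,230+124*.4),142),atz("side",(220+240*.4,230+130*.4),66))
print("R",atz("top",(190+162*.35,180+317*.35),92),atz("side",(220+54*.4,230+203*.4),92))
```

```text
[593.2 265.3 142. ] [593.  266.3  66. ]
[595.2 271.8 142. ] [595.5 269.9  66. ]
R [575.5  50.6  92. ] [577.5  53.9  92. ]
```

Emit:
{"api": "send_rows", "payload": {
  "targets": [
    [[0, 0, 0, 1, -1, 25, -1], [0, 0, 0, 1, -1, 50, -1], [0, 0, 0, 1, -1, 75, -1], [0, 0, 0, 1, -1, 86, -1], [0, 0, 0, 1, -1, 86, 0]]
  ]
}}

```text
time: 10.72
tool_pos: [449.6, 120.2, 35.8]
tcp_rot: [-3.141, -0.003, -3.141]
contact_force: [-0.9, -1.0, 0.8]
grip_width: 88.8
```

Emit:
{"api": "send_rows", "payload": {
  "targets": [
    [[0, 0, 0, 0, 0, 0, 1], [0, 0, 0, 0, 0, 0, 1], [0, 0, 0, 0, 0, 0, 1], [0, 0, 0, 0, 0, 0, 1], [0, 0, 0, 0, 0, 0, 1]]
  ]
}}

```text
time: 11.13
tool_pos: [450.4, 119.6, 38.2]
tcp_rot: [3.141, 0.002, 3.141]
contact_force: [-0.5, 0.5, -0.7]
grip_width: 56.7
```

Emit:
{"api": "send_rows", "payload": {
  "targets": [
    [[0, 0, 0, 0, 0, 0, 1], [0, 0, 0, 0, 0, 0, 1], [0, 0, 0, 0, 0, 0, 1]]
  ]
}}

```text
time: 11.38
tool_pos: [450.2, 119.5, 37.9]
tcp_rot: [3.141, 0.001, 3.141]
contact_force: [-0.6, -0.2, 4.5]
grip_width: 49.5
```

Caddy A is centred on the left pan to within about 2 mm, and caddy B is gripped. I lift it and carry it to the raised right pan (576, 52).

Emit:
{"api": "send_rows", "payload": {
  "targets": [
    [[0, 0, 0, 0, 0, -10, 1], [0, 0, 0, 0, 0, -40, 1], [0, 0, 0, 0, 0, -75, 1], [0, 0, 0, 0, 0, -110, 1], [0, 0, 0, 0, 0, -115, 1]]
  ]
}}

```text
time: 11.8
tool_pos: [452.3, 119.8, 157.1]
tcp_rot: [3.141, 0.008, 3.141]
contact_force: [1.6, 0.8, -3.3]
grip_width: 49.1
```

Emit:
{"api": "send_rows", "payload": {
  "targets": [
    [[0, 0, 0, -25, -13, 0, 1], [0, 0, 0, -55, -30, 0, 1], [0, 0, 0, -85, -47, 0, 1], [0, 0, 0, -110, -60, 0, 1], [0, 0, 0, -126, -68, 0, 1]]
  ]
}}

```text
time: 12.22
tool_pos: [577.3, 49.7, 150.4]
tcp_rot: [-3.141, -0.001, 3.14]
contact_force: [-0.1, -0.3, -3.9]
grip_width: 49.5
```

Emit:
{"api": "send_rows", "payload": {
  "targets": [
    [[0, 0, 0, 0, 0, 0, 1], [0, 0, 0, 0, 0, 0, 1], [0, 0, 0, 0, 0, 0, 1], [0, 0, 0, 0, 0, 0, 1]]
  ]
}}

```text
time: 12.55
tool_pos: [574.5, 52.0, 151.6]
tcp_rot: [3.141, -0.002, -3.141]
contact_force: [0.1, -0.5, -4.0]
grip_width: 49.3
```

Run:
```python
from h import *
np.set_printoptions(precision=1,suppress=True)
B=capture("side");A=capture("top")
f=lambda i:cv2.resize(i,(400,400),interpolation=cv2.INTER_CUBIC)
cv2.imwrite("pics/p7.png",np.hstack([f(A[190:330,180:320]),f(B[180:340,230:390])])[:,:,::-1])
o=get_obs();print(o['tool_pos'],o['contact_force'])
```

```text
[575.   52.1 152.3] [ 0.3  0.2 -4.8]
```

View pics/p7.png

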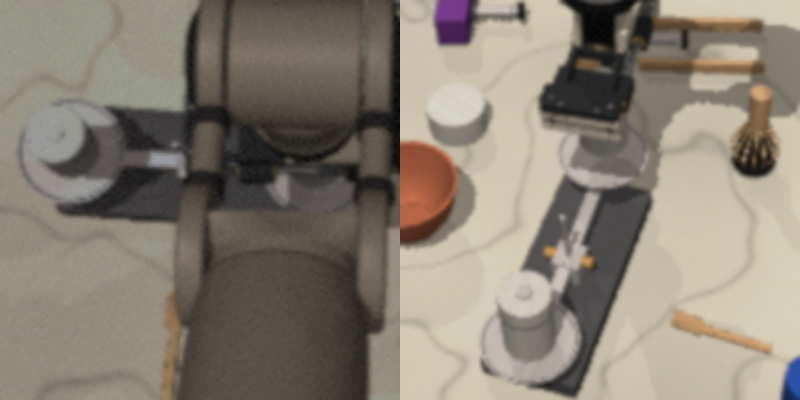

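Caddy B weighs about 4 N in the grip, so it should be the heavier. The side view shows it over the right pan, so I lower it.

Emit:
{"api": "send_rows", "payload": {
  "targets": [
    [[0, 0, 0, -1.5, 0, 7, 1], [0, 0, 0, -1.5, 0, 14, 1], [0, 0, 0, -1.5, 0, 20, 1], [0, 0, 0, -1.5, 0, 24, 1], [0, 0, 0, -1.5, 0, 25, 1]]
  ]
}}

```text
time: 13.07
tool_pos: [576.6, 51.5, 126.2]
tcp_rot: [3.141, -0.002, 3.141]
contact_force: [-1.7, 0.4, -2.6]
grip_width: 49.3
```

Emit:
{"api": "send_rows", "payload": {
  "targets": [
    [[0, 0, 0, 0, 0, 0.6, 1], [0, 0, 0, 0, 0, 1.2, 1], [0, 0, 0, 0, 0, 1.8, 1], [0, 0, 0, 0, 0, 2.4, 1], [0, 0, 0, 0, 0, 3, 1]]
  ]
}}

```text
time: 13.48
tool_pos: [577.5, 51.3, 124.9]
tcp_rot: [-3.141, 0.001, 3.141]
contact_force: [-1.7, -0.8, -1.7]
grip_width: 49.4
```

Emit:
{"api": "send_rows", "payload": {
  "targets": [
    [[0, 0, 0, 0, 0, 0.6, 1], [0, 0, 0, 0, 0, 1.2, 1], [0, 0, 0, 0, 0, 1.8, 1], [0, 0, 0, 0, 0, 2.4, 1], [0, 0, 0, 0, 0, 3, 1]]
  ]
}}

```text
time: 13.9
tool_pos: [577.5, 51.3, 121.5]
tcp_rot: [-3.142, 0.001, 3.141]
contact_force: [0.2, -0.3, -1.7]
grip_width: 49.5
```

The pan is carrying part of the load, with the force down from -4 to -1.7 N. I follow it down.

Emit:
{"api": "send_rows", "payload": {
  "targets": [
    [[0, 0, 0, 0, 0, 1, 1], [0, 0, 0, 0, 0, 2, 1], [0, 0, 0, 0, 0, 3, 1], [0, 0, 0, 0, 0, 4, 1], [0, 0, 0, 0, 0, 5, 1]]
  ]
}}

```text
time: 14.32
tool_pos: [577.5, 51.4, 116.4]
tcp_rot: [3.142, 0.0, 3.141]
contact_force: [0.5, -1.7, -1.5]
grip_width: 49.1
```

Emit:
{"api": "send_rows", "payload": {
  "targets": [
    [[0, 0, 0, 0, 0, 1, 1], [0, 0, 0, 0, 0, 2, 1], [0, 0, 0, 0, 0, 3, 1], [0, 0, 0, 0, 0, 4, 1], [0, 0, 0, 0, 0, 5, 1]]
  ]
}}

```text
time: 14.73
tool_pos: [577.4, 51.5, 111.3]
tcp_rot: [3.141, 0.0, 3.141]
contact_force: [0.0, -2.2, -0.7]
grip_width: 49.1
```

Emit:
{"api": "send_rows", "payload": {
  "targets": [
    [[0, 0, 0, 0, 0, 1, 1], [0, 0, 0, 0, 0, 2, 1], [0, 0, 0, 0, 0, 3, 1], [0, 0, 0, 0, 0, 4, 1], [0, 0, 0, 0, 0, 5, 1]]
  ]
}}

```text
time: 15.15
tool_pos: [577.4, 51.6, 106.4]
tcp_rot: [3.141, 0.0, 3.141]
contact_force: [0.4, -0.1, -0.4]
grip_width: 49.8
```

Emit:
{"api": "send_rows", "payload": {
  "targets": [
    [[0, 0, 0, 0, 0, 1, 1], [0, 0, 0, 0, 0, 2, 1], [0, 0, 0, 0, 0, 3, 1], [0, 0, 0, 0, 0, 4, 1], [0, 0, 0, 0, 0, 4.5, 1]]
  ]
}}

```text
time: 15.57
tool_pos: [577.2, 51.7, 101.7]
tcp_rot: [3.141, -0.0, 3.141]
contact_force: [0.1, 0.7, -0.7]
grip_width: 49.4
```

Emit:
{"api": "send_rows", "payload": {
  "targets": [
    [[0, 0, 0, 0, 0, 0.5, 1], [0, 0, 0, 0, 0, 0.8, 1], [0, 0, 0, 0, 0, 0.8, 1], [0, 0, 0, 0, 0, 0.8, 1]]
  ]
}}

```text
time: 15.9
tool_pos: [577.2, 51.5, 101.1]
tcp_rot: [3.141, -0.0, 3.141]
contact_force: [0.6, 0.7, -1.9]
grip_width: 49.5
```

Base is about 63 mm, 1–2 mm short of the lower end, with the load mostly on the pan. I open.

Emit:
{"api": "send_rows", "payload": {
  "targets": [
    [[0, 0, 0, 0, 0, 0.8, 1], [0, 0, 0, 0, 0, 0.8, 1], [0, 0, 0, 0, 0, 0.8, -0.2], [0, 0, 0, 0, 0, 0.8, -1], [0, 0, 0, 0, 0, 0.8, -1]]
  ]
}}

```text
time: 16.32
tool_pos: [577.5, 51.2, 100.5]
tcp_rot: [-3.141, 0.0, 3.141]
contact_force: [1.2, 1.1, -0.2]
grip_width: 64.2
```

Emit:
{"api": "send_rows", "payload": {
  "targets": [
    [[0, 0, 0, 0, 0, 0, -1], [0, 0, 0, 0, 0, 0, -1], [0, 0, 0, 0, 0, 0, -1], [0, 0, 0, 0, 0, 0, -1]]
  ]
}}

```text
time: 16.65
tool_pos: [577.4, 51.4, 100.4]
tcp_rot: [3.142, 0.0, 3.141]
contact_force: [-0.1, 0.2, -0.2]
grip_width: 89.4
```

Emit:
{"api": "send_rows", "payload": {
  "targets": [
    [[0, 0, 0, 0, 0, -20, -1], [0, 0, 0, 0, 0, -60, -1], [0, 0, 0, 0, 0, -80, -1], [0, 0, 0, 40, 0, -80, -1], [0, 0, 0, 80, 0, -80, -1]]
  ]
}}

```text
time: 17.07
tool_pos: [498.6, 51.3, 181.6]
tcp_rot: [-3.141, 0.005, 3.141]
contact_force: [-0.8, 0.0, -0.5]
grip_width: 92.2
```

Emit:
{"api": "send_rows", "payload": {
  "targets": [
    [[0, 0, 0, 40, -20, 0, -1], [0, 0, 0, 80, -40, 0, -1], [0, 0, 0, 100, -60, 0, -1], [0, 0, 0, 100, -60, 0, -1], [0, 0, 0, 100, -60, 0, -1]]
  ]
}}

```text
time: 17.48
tool_pos: [396.7, -9.2, 180.9]
tcp_rot: [-3.141, 0.001, 3.139]
contact_force: [0.6, -0.3, 0.2]
grip_width: 91.5
```

Run:
```python
from h import *
np.set_printoptions(precision=1,suppress=True)
B=capture("side");A=capture("top")
f=lambda i:cv2.resize(i,(400,400),interpolation=cv2.INTER_CUBIC)
cv2.imwrite("pics/p8.png",np.hstack([f(A[190:330,180:320]),f(B[180:340,230:390])])[:,:,::-1])
o=get_obs();print(o['time'],o['tool_pos'],o['contact_force'],o['joint_positions'])
```

```text
17.5833 [398.3  -8.5 180.8] [ 0.3 -0.2  0.4] [-0.2  0.2  1.9  0.   1.1 -1.8]
```

View pics/p8.png

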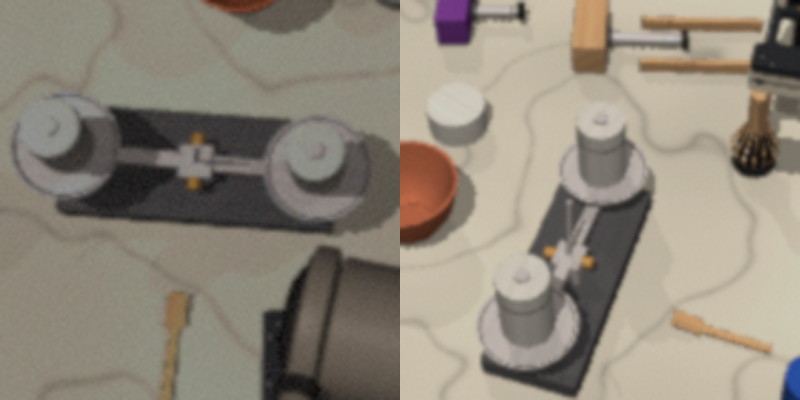

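The left pan is up and the right pan down, and both caddies stand upright near the pan centres: side (523,275) and (601,115), top (52,127) and (318,150). Caddy B on the right is the heavier, which agrees with the wrist weights. I retrace to it.

Emit:
{"api": "send_rows", "payload": {
  "targets": [
    [[0, 0, 0, -40, 20, 0, -1], [0, 0, 0, -80, 30, 0, -1], [0, 0, 0, -120, 40, 0, -1], [0, 0, 0, -155, 50, 0, -1], [0, 0, 0, -180, 60, 0, -1]]
  ]
}}

```text
time: 18.0
tool_pos: [581.2, 53.3, 179.4]
tcp_rot: [3.141, 0.001, -3.141]
contact_force: [0.1, -0.3, 0.1]
grip_width: 91.6
```

Emit:
{"api": "send_rows", "payload": {
  "targets": [
    [[0, 0, 0, 0, 0, 0, -1], [0, 0, 0, 0, 0, 0, -1], [0, 0, 0, 0, 0, 0, -1]]
  ]
}}

```text
time: 18.25
tool_pos: [576.9, 52.1, 179.4]
tcp_rot: [3.141, -0.002, -3.141]
contact_force: [-0.5, -0.2, -0.9]
grip_width: 91.6
```

Run:
```python
from h import *
np.set_printoptions(precision=1,suppress=True)
B=capture("side");A=capture("top")
f=lambda i:cv2.resize(i,(400,400),interpolation=cv2.INTER_CUBIC)
cv2.imwrite("pics/p9.png",np.hstack([f(A[190:330,180:320]),f(B[180:340,230:390])])[:,:,::-1])
o=get_obs();print(o['time'],o['tool_pos'],o['contact_force'],o['joint_positions'])
```

```text
18.35 [576.6  51.5 180.2] [-0.   0.3  0.3] [-0.   0.5  1.4  0.   1.2 -1.6]
```

View pics/p9.png

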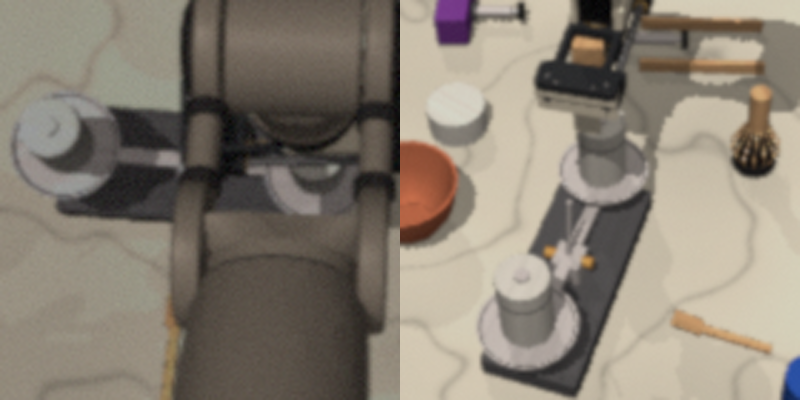

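The pans are unchanged from 0.8 s earlier, so the beam is at rest. I descend and grip B.

Emit:
{"api": "send_rows", "payload": {
  "targets": [
    [[0, 0, 0, 0, 0, 20, -1], [0, 0, 0, 0, 0, 45, -1], [0, 0, 0, 0, 0, 68, -1], [0, 0, 0, 0, 0, 79, -1], [0, 0, 0, 0, 0, 79, -1]]
  ]
}}

```text
time: 18.77
tool_pos: [575.3, 51.2, 99.3]
tcp_rot: [3.141, -0.005, 3.141]
contact_force: [-0.5, -0.1, 0.7]
grip_width: 92.0
```

Emit:
{"api": "send_rows", "payload": {
  "targets": [
    [[0, 0, 0, 0, 0, 0, 0], [0, 0, 0, 0, 0, 0, 0.3], [0, 0, 0, 0, 0, 0, 1], [0, 0, 0, 0, 0, 0, 1], [0, 0, 0, 0, 0, 0, 1]]
  ]
}}

```text
time: 19.18
tool_pos: [577.8, 51.4, 102.2]
tcp_rot: [-3.142, 0.002, 3.141]
contact_force: [0.4, -0.0, -0.1]
grip_width: 63.5
```

Emit:
{"api": "send_rows", "payload": {
  "targets": [
    [[0, 0, 0, 0, 0, 0, 1], [0, 0, 0, 0, 0, 0, 1], [0, 0, 0, 0, 0, 0, 1], [0, 0, 0, 0, 0, 0, 1], [0, 0, 0, 0, 0, 0, 1]]
  ]
}}

```text
time: 19.6
tool_pos: [577.5, 51.4, 101.6]
tcp_rot: [3.142, 0.0, 3.141]
contact_force: [-0.3, -0.4, 2.8]
grip_width: 49.0
```

Emit:
{"api": "send_rows", "payload": {
  "targets": [
    [[0, 0, 0, 0, 0, -2, 1], [0, 0, 0, 0, 0, -5, 1], [0, 0, 0, 0, 0, -8, 1], [0, 0, 0, 0, 0, -11, 1], [0, 0, 0, 0, 0, -14, 1]]
  ]
}}

```text
time: 20.02
tool_pos: [577.0, 51.4, 115.3]
tcp_rot: [3.141, -0.001, 3.141]
contact_force: [-0.5, -0.4, -3.0]
grip_width: 49.4
```

Emit:
{"api": "send_rows", "payload": {
  "targets": [
    [[0, 0, 0, 0, 0, -3, 1], [0, 0, 0, 0, 0, -6, 1], [0, 0, 0, 0, 0, -10, 1], [0, 0, 0, 0, 0, -15, 1], [0, 0, 0, 0, 0, -20, 1]]
  ]
}}

```text
time: 20.43
tool_pos: [577.3, 51.5, 135.7]
tcp_rot: [3.141, -0.0, 3.141]
contact_force: [0.4, -0.5, -4.5]
grip_width: 49.1
```

Emit:
{"api": "send_rows", "payload": {
  "targets": [
    [[0, 0, 0, 0, 0, -10, 1], [0, 0, 0, 5, -25, -10, 1], [0, 0, 0, 15, -60, -10, 1], [0, 0, 0, 30, -95, -10, 1], [0, 0, 0, 40, -125, -10, 1]]
  ]
}}

```text
time: 20.85
tool_pos: [536.3, -75.1, 146.1]
tcp_rot: [-3.141, 0.0, -3.141]
contact_force: [-0.5, -0.3, -4.4]
grip_width: 49.6
```

Emit:
{"api": "send_rows", "payload": {
  "targets": [
    [[0, 0, -5, 10, -30, 0, 1], [0, 0, -10.3, 23, -65, 0, 1], [0, 0, -10.3, 36, -95, 0, 1], [0, 0, -10.3, 46, -120, 0, 1], [0, 0, -10.3, 54, -141, 0, 1]]
  ]
}}

```text
time: 21.27
tool_pos: [482.4, -216.6, 146.2]
tcp_rot: [-3.141, 0.001, -2.964]
contact_force: [-0.2, -0.6, -4.0]
grip_width: 49.2
```

Emit:
{"api": "send_rows", "payload": {
  "targets": [
    [[0, 0, 0, 0, 0, 0, 1], [0, 0, 0, 0, 0, 0, 1], [0, 0, 0, 0, 0, 0, 1], [0, 0, 0, 0, 0, 0, 1]]
  ]
}}

```text
time: 21.6
tool_pos: [483.6, -213.7, 145.6]
tcp_rot: [3.141, 0.0, -2.961]
contact_force: [1.2, 0.1, -3.7]
grip_width: 49.7
```

Run:
```python
from h import *
np.set_printoptions(precision=3,suppress=True)
B=capture("side");A=capture("top")
f=lambda i:cv2.resize(i,(400,400),interpolation=cv2.INTER_CUBIC)
cv2.imwrite("pics/p10.png",np.hstack([f(A[190:350,280:440]),f(B[150:330,260:440])])[:,:,::-1])
o=get_obs();print(o['time'],o['tool_pos'],o['tcp_rot'],o['contact_force'])
```

```text
21.7 [ 483.617 -213.58   145.458] [ 3.141  0.    -2.961] [ 0.792  0.383 -4.52 ]
```

View pics/p10.png

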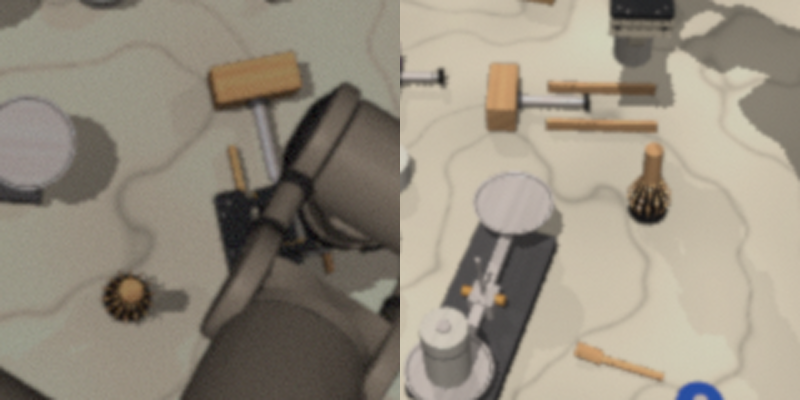

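Emit:
{"api": "send_rows", "payload": {
  "targets": [
    [[0, 0, 0, 0, -1, 15, 1], [0, 0, 0, 0, -1, 40, 1], [0, 0, 0, 0, -1, 65, 1], [0, 0, 0, 0, -1, 80, 1], [0, 0, 0, 0, -1, 80, 1]]
  ]
}}

```text
time: 22.12
tool_pos: [481.7, -213.6, 62.2]
tcp_rot: [3.137, -0.005, -2.961]
contact_force: [-0.6, 1.3, -5.5]
grip_width: 49.0
```

Emit:
{"api": "send_rows", "payload": {
  "targets": [
    [[0, 0, 0, 0, 0, 0, 1], [0, 0, 0, 0, 0, 0, 1]]
  ]
}}

```text
time: 22.28
tool_pos: [484.3, -215.6, 66.4]
tcp_rot: [-3.14, 0.001, -2.962]
contact_force: [-0.1, -0.6, -3.8]
grip_width: 49.8
```

Run:
```python
from h import *
np.set_printoptions(precision=3,suppress=True)
B=capture("side");A=capture("top")
f=lambda i,w:cv2.resize(i,(w,400),interpolation=cv2.INTER_CUBIC)
cv2.imwrite("pics/p11.png",np.hstack([f(A[200:310,350:430],290),f(B[150:230,290:390],500)])[:,:,::-1])
o=get_obs();print(o['time'],o['tool_pos'],o['tcp_rot'],o['contact_force'])
```

```text
22.3833 [ 484.391 -215.843   66.721] [-3.14   0.002 -2.962] [ 0.309 -0.325 -3.566]
```

View pics/p11.png

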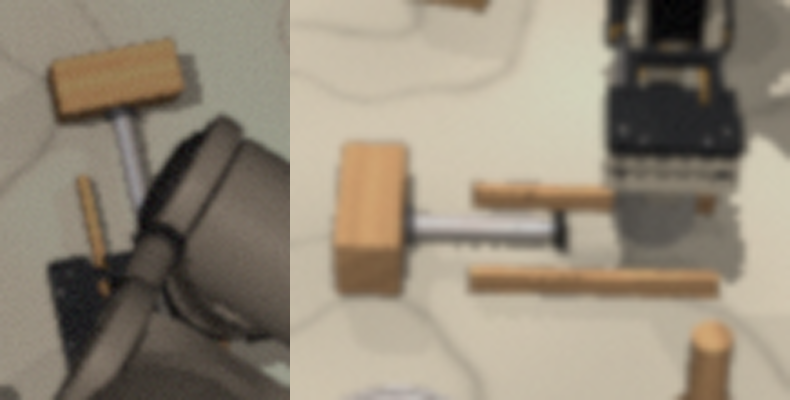

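The caddy hangs between the rails in side view at about (653,215), with the head at (560,230) ahead of it. I lower it to the counter.

Emit:
{"api": "send_rows", "payload": {
  "targets": [
    [[0, 0, 0, 0, 1, 8, 1], [0, 0, 0, 0, 1, 16, 1], [0, 0, 0, 0, 1, 21, 1], [0, 0, 0, 0, 1, 24, 1], [0, 0, 0, 0, 1, 24, 1]]
  ]
}}

```text
time: 22.8
tool_pos: [482.7, -214.3, 40.4]
tcp_rot: [3.14, -0.001, -2.962]
contact_force: [0.4, -0.2, -4.4]
grip_width: 49.4
```

Emit:
{"api": "send_rows", "payload": {
  "targets": [
    [[0, 0, 0, 0, 0, 0.5, 1], [0, 0, 0, 0, 0, 1, 1], [0, 0, 0, 0, 0, 1, 1], [0, 0, 0, 0, 0, 1, 1]]
  ]
}}

```text
time: 23.13
tool_pos: [483.3, -214.6, 40.5]
tcp_rot: [-3.141, 0.0, -2.962]
contact_force: [0.0, 1.1, -3.7]
grip_width: 49.4
```

Emit:
{"api": "send_rows", "payload": {
  "targets": [
    [[0, 0, 0, 0, 0, 0.5, 1], [0, 0, 0, 0, 0, 0.5, 1], [0, 0, 0, 0, 0, 0.5, 1]]
  ]
}}

```text
time: 23.38
tool_pos: [483.3, -214.6, 39.9]
tcp_rot: [-3.142, 0.0, -2.962]
contact_force: [1.0, 0.7, -4.3]
grip_width: 49.1
```

Emit:
{"api": "send_rows", "payload": {
  "targets": [
    [[0, 0, 0, 0, 0, 0.5, 1], [0, 0, 0, 0, 0, 0.5, 1], [0, 0, 0, 0, 0, 0.5, 1]]
  ]
}}

```text
time: 23.63
tool_pos: [483.3, -214.6, 39.8]
tcp_rot: [-3.141, 0.0, -2.962]
contact_force: [-1.9, 1.5, 3.1]
grip_width: 49.6
```

Emit:
{"api": "send_rows", "payload": {
  "targets": [
    [[0, 0, 0, 0, 0, 0.4, 1], [0, 0, 0, 0, 0, 0.4, 1], [0, 0, 0, 0, 0, 0.4, 1]]
  ]
}}

```text
time: 23.88
tool_pos: [483.3, -214.6, 39.8]
tcp_rot: [-3.141, 0.001, -2.962]
contact_force: [-3.5, 1.4, 8.5]
grip_width: 49.3
```

Contact with the counter is confirmed. I raise 0.8 mm so it barely touches, then slide in.

Emit:
{"api": "send_rows", "payload": {
  "targets": [
    [[0, 0, 0, 0, 0, -0.8, 1], [0, 0, 0, -6, 0, -0.8, 1], [0, 0, 0, -12, 0, -0.8, 1], [0, 0, 0, -18, 0, -0.8, 1], [0, 0, 0, -21, 0, -0.8, 1]]
  ]
}}

```text
time: 24.3
tool_pos: [504.8, -210.9, 39.8]
tcp_rot: [-3.141, 0.0, -2.962]
contact_force: [-7.2, -2.4, 10.7]
grip_width: 49.2
```

Emit:
{"api": "send_rows", "payload": {
  "targets": [
    [[0, 0, 0, 0, 0, 0, 1], [0, 0, 0, 0, 0, 0, 1], [0, 0, 0, 0, 0, 0, 1]]
  ]
}}

```text
time: 24.55
tool_pos: [504.9, -210.9, 39.8]
tcp_rot: [-3.141, 0.002, -2.962]
contact_force: [2.8, -1.2, 1.1]
grip_width: 49.2
```

Run:
```python
from h import *
np.set_printoptions(precision=3,suppress=True)
B=capture("side");A=capture("top")
f=lambda i,w:cv2.resize(i,(w,400),interpolation=cv2.INTER_CUBIC)
cv2.imwrite("pics/p12.png",np.hstack([f(A[200:310,350:430],290),f(B[150:230,290:390],500)])[:,:,::-1])
o=get_obs();print(o['time'],o['tool_pos'],o['tcp_rot'],o['contact_force'])
```

```text
24.65 [ 504.603 -210.919   39.838] [-3.141  0.002 -2.962] [ 1.776 -0.502  0.067]
```

View pics/p12.png

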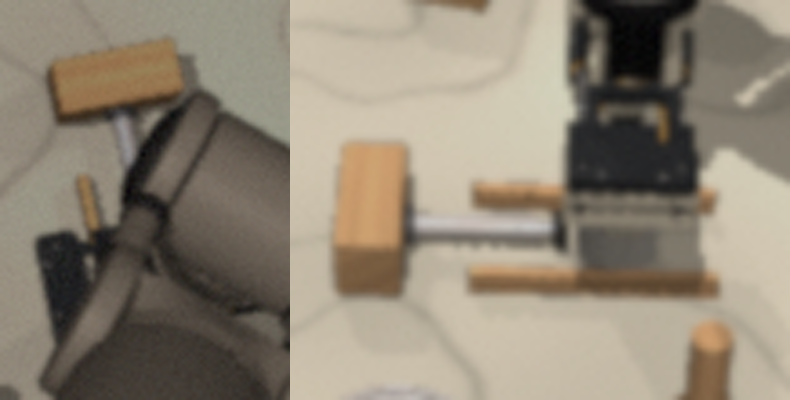

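Emit:
{"api": "send_rows", "payload": {
  "targets": [
    [[0, 0, 0, 0, 0, -0.5, 1], [0, 0, 0, -1, 0, -0.5, 1], [0, 0, 0, -2, 0, -0.5, 1], [0, 0, 0, -3, 0, -0.5, 1], [0, 0, 0, -3, 0, -0.5, 1]]
  ]
}}

```text
time: 25.07
tool_pos: [506.5, -210.0, 39.9]
tcp_rot: [3.141, -0.001, -2.962]
contact_force: [-1.1, -1.0, -1.5]
grip_width: 49.2
```

Emit:
{"api": "send_rows", "payload": {
  "targets": [
    [[0, 0, 0, -0.5, 0, 0, 1], [0, 0, 0, -1, 0, 0, 1], [0, 0, 0, -1, 0, 0, 1]]
  ]
}}

```text
time: 25.32
tool_pos: [507.9, -209.9, 39.9]
tcp_rot: [3.141, -0.0, -2.962]
contact_force: [-0.0, 0.6, -3.8]
grip_width: 49.4
```

Emit:
{"api": "send_rows", "payload": {
  "targets": [
    [[0, 0, 0, -0.5, 0, 0, 1], [0, 0, 0, -1, 0, 0, 1], [0, 0, 0, -1, 0, 0, 1]]
  ]
}}

```text
time: 25.57
tool_pos: [508.9, -209.8, 40.0]
tcp_rot: [3.141, 0.0, -2.962]
contact_force: [0.2, 0.2, -4.7]
grip_width: 49.0
```

Emit:
{"api": "send_rows", "payload": {
  "targets": [
    [[0, 0, 0, -0.5, 0, 0, 1], [0, 0, 0, -1, 0, 0, 1], [0, 0, 0, -1, 0, 0, 1]]
  ]
}}

```text
time: 25.82
tool_pos: [509.9, -209.7, 40.2]
tcp_rot: [3.142, 0.0, -2.962]
contact_force: [-0.1, 0.2, -4.0]
grip_width: 49.6
```

Emit:
{"api": "send_rows", "payload": {
  "targets": [
    [[0, 0, 0, -0.5, 0, 0, 1], [0, 0, 0, -1, 0, 0, 1], [0, 0, 0, -1, 0, 0, 1]]
  ]
}}

```text
time: 26.07
tool_pos: [510.7, -209.5, 40.2]
tcp_rot: [3.141, -0.0, -2.962]
contact_force: [0.5, -0.5, -4.4]
grip_width: 49.3
```

Emit:
{"api": "send_rows", "payload": {
  "targets": [
    [[0, 0, 0, -0.5, 0, 0, 1], [0, 0, 0, -1, 0, 0, 1], [0, 0, 0, -1, 0, 0, 1]]
  ]
}}

```text
time: 26.32
tool_pos: [511.5, -209.3, 40.2]
tcp_rot: [3.141, -0.001, -2.962]
contact_force: [-2.1, -0.4, -3.5]
grip_width: 49.4
```

Emit:
{"api": "send_rows", "payload": {
  "targets": [
    [[0, 0, 0, -0.5, 0, 0, 1], [0, 0, 0, -0.5, 0, 0, 1], [0, 0, 0, -0.5, 0, 0, 1]]
  ]
}}

```text
time: 26.57
tool_pos: [512.0, -209.3, 40.2]
tcp_rot: [3.141, -0.001, -2.962]
contact_force: [-3.5, -0.3, -3.3]
grip_width: 49.3
```

Run:
```python
from h import *
np.set_printoptions(precision=2,suppress=True)
F=[]
for i in range(5):
  capture("side");o=get_obs();F.append(o['contact_force'])
print(o['time'],o['tool_pos'],np.array(F).mean(0),np.mean(F,0)[:2]@[.984,.179])
```

```text
26.8167 [ 512.07 -209.24   40.15] [-3.09 -0.94 -3.6 ] -3.2115289951369723
```

In contact at 3.2 N, rising about 2.5 N per mm as expected. I push another 1.2 mm.

Emit:
{"api": "send_rows", "payload": {
  "targets": [
    [[0, 0, 0, -0.5, 0, 0, 1], [0, 0, 0, -1, 0, 0, 1], [0, 0, 0, -1.2, 0, 0, 1]]
  ]
}}

```text
time: 27.07
tool_pos: [513.0, -209.1, 40.2]
tcp_rot: [3.141, -0.001, -2.962]
contact_force: [-5.2, -2.0, -1.6]
grip_width: 49.5
```

Run:
```python
from h import *
np.set_printoptions(precision=2,suppress=True)
F=[]
for i in range(5):
  capture("side");o=get_obs();F.append(o['contact_force'])
print(o['time'],o['tool_pos'],o['tcp_rot'],np.array(F).mean(0),np.mean(F,0)[:2]@[.984,.179])
```

```text
27.3167 [ 512.97 -209.08   40.16] [ 3.14 -0.   -2.96] [-5.36 -1.28 -2.03] -5.500365315146218
```

Emit:
{"api": "send_rows", "payload": {
  "targets": [
    [[0, 0, 0, -0.5, 0, 0, 1], [0, 0, 0, -1, 0, 0, 1], [0, 0, 0, -1, 0, 0, 1]]
  ]
}}

```text
time: 27.57
tool_pos: [513.6, -208.9, 40.1]
tcp_rot: [3.141, -0.002, -2.962]
contact_force: [-6.9, -1.9, -1.1]
grip_width: 49.6
```

Run:
```python
from h import *
np.set_printoptions(precision=2,suppress=True)
F=[]
A=capture("top");
for i in range(8):
  B=capture("side");o=get_obs();F.append(o['contact_force'])
print(o['time'],o['tool_pos'],o['tcp_rot'],np.array(F).mean(0),np.mean(F,0)[:2]@[.984,.179])
f=lambda i,w:cv2.resize(i,(w,400),interpolation=cv2.INTER_CUBIC)
cv2.imwrite("pics/p13.png",np.hstack([f(A[200:310,350:430],290),f(B[150:230,290:390],500)])[:,:,::-1])
```

```text
28.0167 [ 513.59 -208.92   40.12] [ 3.14 -0.   -2.96] [-6.58 -2.16 -0.98] -6.866710007645247
```

View pics/p13.png

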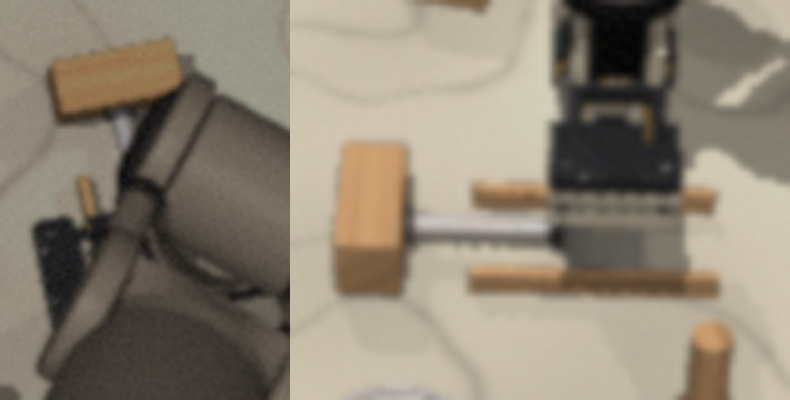

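The side view shows the caddy upright between the rails, pressed on the head at (555,230). About 6.9 N and 2.8 mm of give agree with each other. I hold a little longer, then ease back 1 mm and open.

Emit:
{"api": "send_rows", "payload": {
  "targets": [
    [[0, 0, 0, 0, 0, 0, 1], [0, 0, 0, 0, 0, 0, 1], [0, 0, 0, 0, 0, 0, 1], [0, 0, 0, 0, 0, 0, 1]]
  ]
}}

```text
time: 28.35
tool_pos: [513.6, -208.9, 40.2]
tcp_rot: [3.141, -0.002, -2.962]
contact_force: [-6.3, -1.5, -1.8]
grip_width: 49.1
```

Emit:
{"api": "send_rows", "payload": {
  "targets": [
    [[0, 0, 0, 0.5, 0, 0, 1], [0, 0, 0, 1, 0, 0, 1], [0, 0, 0, 1, 0, 0, 1], [0, 0, 0, 1, 0, 0, 0.2], [0, 0, 0, 1, 0, 0, -0.2]]
  ]
}}

```text
time: 28.77
tool_pos: [514.0, -209.2, 40.5]
tcp_rot: [-3.141, 0.001, -2.963]
contact_force: [-0.2, -0.0, 0.4]
grip_width: 52.5
```

Emit:
{"api": "send_rows", "payload": {
  "targets": [
    [[0, 0, 0, 0, 0, 0, -0.6], [0, 0, 0, 0, 0, 0, -1], [0, 0, 0, 0, 0, 0, -1], [0, 0, 0, 0, 0, 0, -1], [0, 0, 0, 0, 0, 0, -1]]
  ]
}}

```text
time: 29.18
tool_pos: [513.7, -209.0, 40.4]
tcp_rot: [-3.141, 0.001, -2.962]
contact_force: [0.0, 0.6, 0.9]
grip_width: 83.8
```

Emit:
{"api": "send_rows", "payload": {
  "targets": [
    [[0, 0, 0, 0, 0, 0, -1], [0, 0, 0, 0, 0, 0, -1], [0, 0, 0, 0, 0, -3, -1], [0, 0, 0, 0, 0, -15, -1], [0, 0, 0, 0, 0, -40, -1]]
  ]
}}

```text
time: 29.6
tool_pos: [511.7, -208.1, 78.3]
tcp_rot: [3.138, -0.004, -2.962]
contact_force: [1.0, 0.7, -0.2]
grip_width: 92.0
```

Emit:
{"api": "send_rows", "payload": {
  "targets": [
    [[0, 0, 0, 0, 0, -40, -1], [0, 0, 0, 0, 0, -80, -1], [0, 0, 0, 40, 0, -100, -1], [0, 0, 0, 80, 0, -100, -1], [0, 0, 0, 110, 0, -100, -1]]
  ]
}}

```text
time: 30.02
tool_pos: [403.7, -228.9, 181.9]
tcp_rot: [-3.139, 0.002, -2.961]
contact_force: [0.1, -0.7, -0.4]
grip_width: 91.3
```

Emit:
{"api": "send_rows", "payload": {
  "targets": [
    [[0, 0, 0, 0, -40, 0, -1], [0, 0, 0, 0, -80, 0, -1], [0, 0, 0, 0, -120, 0, -1], [0, 0, 0, 0, -120, 0, -1]]
  ]
}}

```text
time: 30.35
tool_pos: [427.0, -353.2, 180.4]
tcp_rot: [-3.137, 0.001, -2.966]
contact_force: [-1.1, 0.5, 1.1]
grip_width: 91.9
```

Run:
```python
from h import *
np.set_printoptions(precision=2,suppress=True)
A=capture("top");B=capture("side");o=get_obs();print(o['time'],o['tool_pos'])
cv2.imwrite("pics/t14.png",A[:,:,::-1]);cv2.imwrite("pics/s14.png",B[:,:,::-1])
f=lambda i,w:cv2.resize(i,(w,400),interpolation=cv2.INTER_CUBIC)
cv2.imwrite("pics/p14.png",np.hstack([f(A[200:310,350:430],290),f(B[150:230,290:390],500)])[:,:,::-1])
```

```text
30.45 [ 426.22 -347.84  179.8 ]
```

View pics/p14.png

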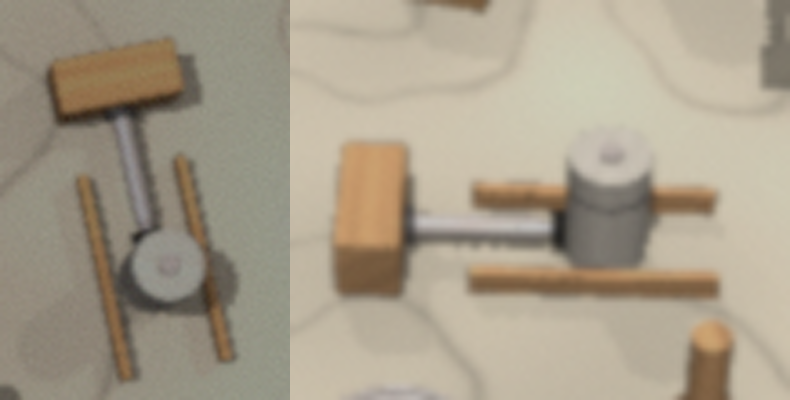

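View pics/s14.png

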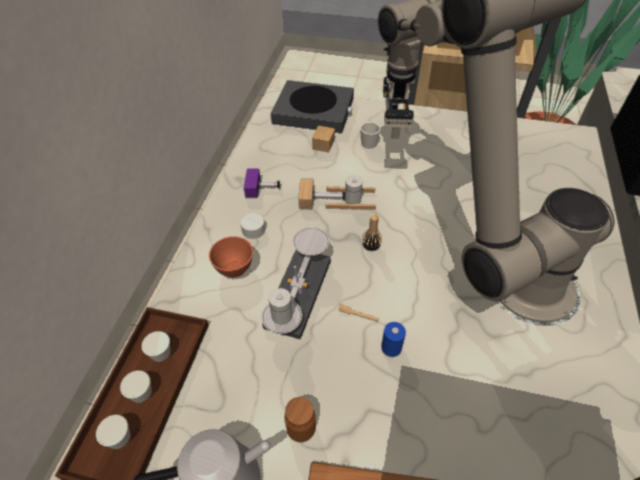

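Run:
```python
from h import *
np.set_printoptions(precision=2,suppress=True)
S=np.mean([capture("side").astype(float) for i in range(8)],0)
T=np.mean([capture("top").astype(float) for i in range(3)],0)
S0=cv2.imread("pics/side0.png")[:,:,::-1].astype(float)
print(S[192:202,334:356].mean(2).round(0).astype(int));print(S0[192:202,334:356].mean(2).round(0).astype(int))
cv2.imwrite("pics/z15.png",cv2.resize(np.hstack([S[180:210,325:375],S0[180:210,325:375]]).astype(np.uint8)[:,:,::-1],None,fx=8,fy=8,interpolation=cv2.INTER_NEAREST))
o=get_obs();print(o['time'])
p=atz("top",(272.9,396.3),80);q=atz("side",(182,353.8),80)
for r in(p,q):
  d=r[:2]-[444.4,-221.8];print(r,d@[.984,.179],d@[-.179,.984])
```

```text
[[136 136 136 138 144 147 146 128  88  56  55  74  89 100 105 105 107 107
  106 102  98 101]
 [163 161 161 162 165 166 165 153 104  53  45  72  90 100 106 110 113 115
  115 113 110 111]
 [182 180 181 182 182 180 173 161 111  56  45  72  91 101 107 110 114 117
  118 118 116 115]
 [184 180 184 187 188 186 182 168 112  54  46  73  91 101 107 111 114 117
  119 118 116 115]
 [148 147 149 151 152 151 148 135  91  46  44  74  92 102 107 110 114 117
  118 117 116 114]
 [109 110 110 111 111 111 111 104  72  39  44  74  92 102 107 110 114 118
  118 117 115 114]
 [109 108 107 106 104 103 105 106  78  45  48  76  93 102 108 111 114 118
  118 117 115 114]
 [136 135 134 133 131 130 133 136 108  75  66  81  94 103 108 111 115 117
  118 116 115 114]
 [175 174 173 172 171 169 169 163 139 117 103  94  97 104 108 111 114 117
  118 116 115 114]
 [183 183 182 182 181 180 179 176 166 156 142 116 102 104 108 111 114 117
  118 116 114 114]]
[[130 129 129 131 138 141 138 124  94  63  67 100 122 128 130 132 131 125
  121 119 121 122]
 [155 154 153 154 157 158 158 149 110  63  66 116 148 157 159 160 160 158
  
[... 191 characters left out ...]
66 167 166]
 [140 139 142 145 145 143 142 131  97  54  46  93 142 159 162 162 163 165
  165 167 167 167]
 [103 105 105 105 106 105 107 101  77  44  43  91 143 160 163 164 165 166
  166 166 167 167]
 [104 103 101 101  99  98 100 100  80  47  46  92 141 157 160 162 161 162
  162 161 162 163]
 [130 128 128 127 125 124 127 133 113  78  66  99 138 152 157 157 157 157
  154 155 156 155]
 [166 165 165 164 162 162 161 160 148 121 105 112 136 148 150 152 151 150
  149 147 147 148]
 [175 175 174 174 172 170 171 168 164 150 141 138 142 144 147 147 145 144
  145 143 142 143]]
31.0
[ 509.42 -208.45   80.  ] 66.36614262462709 1.4961966320263373
[ 513.31 -204.07   80.  ] 70.97810303500913 5.116716506102023
```

View pics/z15.png

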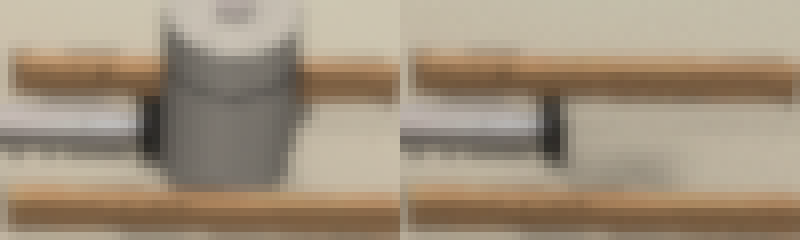

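There is no counter-coloured gap at the contact. The head's edge sits about 0.2 px (about 0.5 mm) inside its free position, so the caddy is still loading the stop. The light caddy stands on the left pan and the bystanders look unmoved. I'm handing in.

Run:
```python
from plant import *
close_job();print(get_obs()["time"])
```

```text
the job is handed in; nothing more can be done
the job is handed in; nothing more can be done
```

I weighed both caddies, left the lighter one on the left pan and stored the heavier one in the lane against the sprung stop. The job was handed in at about 31 s, and no verdict was reported.

- **Weighing:** the beam came to rest tipped fully to the right. Wrist forces agreed, at about 2.4 N for the left caddy and about 4.2 N for the right. While setting down the first caddy I pressed its pan with about 7.5 N, against the 20 N limit.
- **Pushing the stop:** I slid the heavier caddy in until the stop took about 6.9 N, with roughly 2.8 mm of give, and held it there for about 0.8 s. I then eased back 1 mm and opened the gripper. Some of the 6.9 N may be counter friction, so the force on the stop itself was probably 6–7 N.
- **Last pictures:** the heavier caddy stands upright between the rails with no gap to the rubber head. The head is still about 0.5 mm in, which is a sub-pixel estimate. The lighter caddy stands upright on the left pan, and the other kitchen things look unmoved.
- **Disagreement:** the two cameras put the stored caddy 1.5 mm and 5 mm off the lane's middle line. The gripper position said about 0 mm. All are inside the 12 mm limit.

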